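# Swap the foot plate under a left-hand lock screw

## Task

Swap the shelving foot plate in the drilling fixture. Its lock screw has a left-hand thread: turn the crank clockwise, seen from above, until the red pointer lines up with the yellow engraved mark on the dial and stop there, then push the bare metal plate along the channel by its tail edge so that it shoves the orange finished plate out ahead of it, until that tail edge is level with the white lines on the rails. Turn the crank back anticlockwise to its stop so that the pin locks the new plate, then lift the orange plate off and set it down gently, flat, orange post up, inside the small black crate beside the fixture; leave the other things on the bench where they are.

Things in the scene. Friction and masses are not known exactly. Their poses are not given: they have to be found in the camera images.
- jig: Drilling fixture fixed to the bench (place and yaw vary). Origin on the bench under the vertical screw axis; z up, y along the channel. Grey base x -78 to +85, y -300 to +200 mm; channel floor 20 mm above the bench. Rails along y: inner faces at x = -54.5 and +18.5 mm, 14 mm wide, tops at 34 mm; both channel ends open. Plates slide with ordinary friction and stay where left.
- screw_axis (a point): Point on the lock screw's axis at the channel floor (20 mm above the bench). Behind it a blue column (fixture x 43 to 77, y -30 to +30 mm) carries a 40 mm wide arm over the channel (80 to 95 mm above the bench, reaching to x = -18 mm) with the dial on top.
- home_line (a point): Point on the channel's centre line (fixture x = -18 mm) between the ends of the white line engraved across the tops of both rails, at y = -95 mm of the fixture, 34 mm above the bench: where the tail edge of a plate must be for its hole to be centred under the screw pin.
- crank (a joint): Crank and lock screw angle (rad): 0 = stop, pin down, locked; grows CLOCKWISE seen from above, raising pin and crank 6 mm per rad. Range 0 to 2.6, starts at 0 to 0.3. Friction about 0.1 N m; stays where left. The 12 mm pin's tip is 2 mm above the channel floor at 0: it clears the 8 mm plates above 1.1 rad and holds a plate by its hole below that.
- handle (a point): Top centre of the crank's upright black handle: 22 mm thick, 122 to 167 mm above the bench at joint 0 (rises with the screw), 75 mm from the axis. Crank arm 14 mm wide, at 112 to 126 mm; hub 36 mm thick, to 132 mm. At joint 0 the handle is at -125 degrees from the fixture's x axis (robot's side, right); clockwise it passes on the robot's side to the left.
- pointer (a point): On the red pointer, the short tail of the crank opposite to the handle, 45 mm from the screw axis; 107 mm above the bench at joint 0.
- mark (a point): On the yellow mark engraved in the aluminium dial (100 mm across, top 100 mm above the bench, fixed, concentric with the screw axis), 45 mm from the axis. The pointer meets it at a crank angle somewhere between 1.5 and 2.0 rad.
- finished: Orange finished foot plate, loose, 0.3 kg or so, at first pinned in the fixture. Plate 70 mm (x) by 140 mm (y) by 8 mm; origin at the centre of its underside, z up, y along the channel in the fixture's y direction. A 26 mm through hole at (18, 25) mm, a post 20 mm (x) by 24 mm (y) at (-14, -10) mm whose top is 48 mm above the plate's underside.
- finished_grip (a point): Centre of the top of the orange plate's post (20 by 24 mm, 40 mm tall above the plate), 48 mm above the plate's underside: the place to grasp it.
- raw: Bare aluminium foot plate with a dark post, loose, same shape and axes as the orange one; it waits in the channel on the fixture's -y side, its nose 5 to 29 mm behind the orange plate's tail.
- raw_hole (a point): Centre of the bare plate's 26 mm hole, at its underside; must finish under the screw pin.
- raw_tail (a point): Middle of the bare plate's tail edge (its -y end, 70 mm wide), at the plate's top (8 mm above the channel floor): push here towards +y of the fixture.
- crate: Small black open crate, fixed (place and yaw vary), origin at the centre of its underside. Outside 170 mm (x) by 220 mm (y) by 60 mm tall, walls and floor 6 mm thick.
- tape: Bystander: roll of brown tape, 96 mm across, 45 mm tall.
- screwdriver: Bystander: screwdriver lying on the bench.
- jar: Bystander: glass jar with yellow cap, 64 mm across, 90 mm tall.
- carton: Bystander: cardboard carton 90 by 120 by 80 mm.
- wrench: Bystander: wrench lying on the bench.
- can: Bystander: red can, 66 mm across, 150 mm tall.
- mug: Bystander: blue mug, 76 mm across, 85 mm tall.
Not all that is in view belongs to the job. What is shaped like the raw but pink or purple is not meant. Several things have the shape of the finished; the one meant has the colours described above.

How it is judged:
By the outcome, as a careful person would: the job done as asked, in the order asked, and still so for the second after the job is handed in, with the robot touching nothing.
It also fails if it takes over 72 s, if anything falls off the work surface, if the arm or the gripper's body presses on something with over 40 N, if the wrist force passes 120 N, or if a joint passes its speed limit or range.

## Robot

A 6-joint arm with a two-finger parallel gripper is mounted at the origin on the work surface. World frame = base frame: x ahead of the robot, y to its left, z up, the work surface at z = 0. Lengths are in mm, angles in rad, forces in N, time in s.
With the tool pointing down it reaches from about 300 to 775 mm from the base axis. Payload 14.6 kg.
Tool frame: the origin (TCP) lies midway between the tips of the shut fingers; the grasp point (between the pads) lies 19 mm behind it; z points along the fingers, y is the direction in which the jaws open and shut (so a half turn about z gives the same grasp; the last joint's range is limited). The gripper opens to 94 mm and grips with 3 to 60 N. Pads are 16 mm wide; open, the fingers measure 119 mm over their backs; the gripper's body (75 mm by 177 mm) begins 78 mm behind the grasp point.
Start: joints at [1.034, 0.3, 1.521, -0, 1.321, -0.067], TCP at [248.985, 490.403, 167.546] pointing down, gripper open.
Joint ranges: [-3.03, 3.03], [-0.79, 2.21], [0.23, 2.52], [-1.04, 4.18], [0, 3.07], [-2.55, 2.55]. Speed limits (rad/s): [2.22, 2.22, 2.57, 3.14, 3.14, 3.14].

## Interface

Orientations are given as [roll, pitch, yaw] about the fixed x, y, z axes, in that order (R = Rz(yaw) Ry(pitch) Rx(roll)).
In Python, from cell import read_state, camera, get_calibration, sign_off gives the robot as it stands.
- The arm moves only by the tool carry_out, never from a script. Its argument "series" is a list of rows, each an object with "delta_pos": the shift along the world's x, y, z in mm, a list of three; "turn": the turn, a rotation vector about the world's x, y, z in rad, a list of three; "hand": the opening, from 0 (shut) to 1 (fully open). A call has 1 to 8 rows; each row is the pose to reach, as a shift and turn from the pose commanded when the call began; what a row does not reach only later rows make up. A row lasts 1/8 s, in which the tool goes at most 62.5 mm and 10.7 degrees, less where a joint would pass 70% of its speed; a pose out of reach is approached as far as the arm can. A call with a gripper value outside its range is refused whole. The fingers move at their own pace and stop on an object; "squeeze" is the grip in N (left out, the last holds). Time passes only in rows, so rows that repeat a pose let the fingers close. It gives the time, the measured TCP pose, the force and the opening at its end, in the units of the state.
- read_state(): the state, without advancing time (a new reading comes with each control period).
- camera(name): name is "scene" or "top"; returns the picture (400x640x3 uint8, red, green, blue); there is no depth.
- get_calibration(name): a dict with "intrinsics" (3x3 intrinsics, pixels), "k1" (the pictures are not rectified: a ray, as slopes to the right and down, at radius r is drawn at 1 + k1 r^2 times it, then the intrinsics apply), "pose" (4x4, takes a point from camera to world coordinates). Camera axes: x right, y down, z forward; pixel columns grow to the right and rows downward; lengths in mm; the calibration is good to about 2 mm. A picture is of the moment at which its call begins. get_calibration takes no time and is no camera call.
- sign_off(): hands the job in, once; it reports no verdict.
The state is a dict: "clock": time; "joints": joint angles; "qd": joint speeds; "effort": joint torques, N m; "eef_pos": TCP position; "eef_rot": TCP orientation; "wrist_force": force on the tool from outside, world axes, zero at the start; "moment": the same for the moment, N m; "finger_gap": finger opening in mm.
Only numpy, scipy, OpenCV 4.12 (cv2) and the standard library are available. Lean on these libraries where they do the work, as an engineer would, in place of code of your own. Each camera call takes 0.05 s, during which the arm holds its last target.

## Working session

There is one attempt and no reset: what is moved stays moved. The work goes in short steps, Python scripts to look and compute and a tool call to move; the robot and the scene stay as the last step left them, time stands still between calls to the robot, and variables do not carry over. Pictures are saved under pics/ and viewed, and the job is handed in when it is done.

Besides the shell and the picture viewer there is one more tool, called after ">>>" in YAML: its name, and indented under it one key for each argument. carry_out: Moves the arm, as the interface text tells. Its arguments: {"type":"object","properties":{"series":{"type":"array"},"squeeze":{"type":"number"}},"required":["series"]}

```bash
ls; mkdir -p pics; python3 - <<'E'
from cell import *
import cv2
s=read_state();print(s)
for n in("scene","top"):
    im=camera(n);cv2.imwrite(f"pics/{n}0.png",im[:,:,::-1]);c=get_calibration(n);print(n,c)
E
```

```text
pics
{'clock': 0.0, 'joints': array([ 1.03440434e+00,  3.00452052e-01,  1.52159280e+00, -1.97376063e-06,
        1.32063735e+00, -6.66337617e-02]), 'qd': array([ 0.00035163,  0.00116133,  0.00082899,  0.00033651, -0.00148849,
       -0.00162402]), 'effort': array([ 6.73839859e-04, -5.31803262e+01, -3.52740777e+01,  7.08383415e-02,
        2.43534520e-02, -1.26562209e-04]), 'eef_pos': array([248.83897898, 490.16111758, 166.9918264 ]), 'eef_rot': array([-3.14050540e+00, -7.06394552e-05,  2.67183488e+00]), 'wrist_force': array([-0.26617546,  0.03980566, -0.05495875]), 'moment': array([-0.00678607, -0.04324341,  0.01644963]), 'finger_gap': 93.92128143741276}
scene {'intrinsics': array([[475.40754968,   0.        , 319.53423209],
       [  0.        , 475.40754968, 200.22244277],
       [  0.        ,   0.        ,   1.        ]]), 'k1': -0.04298075395509725, 'pose': array([[-3.78530353e-01,  5.46496828e-01, -7.47031451e-01,
         1.67615412e+03],
       [ 9.25562934e-01,  2.29532947e-01, -3.01077867e-01,
         4.32746712e+02],
       [ 6.93023138e-03, -8.05391733e-01, -5.92702395e-01,
         1.03547578e+03],
       [ 0.00000000e+00,  0.00000000e+00,  0.00000000e+00,
         1.00000000e+00]])}
top {'intrinsics': array([[494.80206144,   0.        , 314.82270015],
       [  0.        , 494.80206144, 206.29859695],
       [  0.        ,   0.        ,   1.        ]]), 'k1': -0.08229872566791971, 'pose': array([[ 6.75812904e-03, -9.82604598e-01,  1.85586993e-01,
         2.77861498e+02],
       [-9.99784631e-01, -2.99770526e-03,  2.05354616e-02,
        -5.85199776e+01],
       [-1.96219039e-02, -1.85685805e-01, -9.82413234e-01,
         1.34428542e+03],
       [ 0.00000000e+00,  0.00000000e+00,  0.00000000e+00,
         1.00000000e+00]])}
```

View pics/scene0.png

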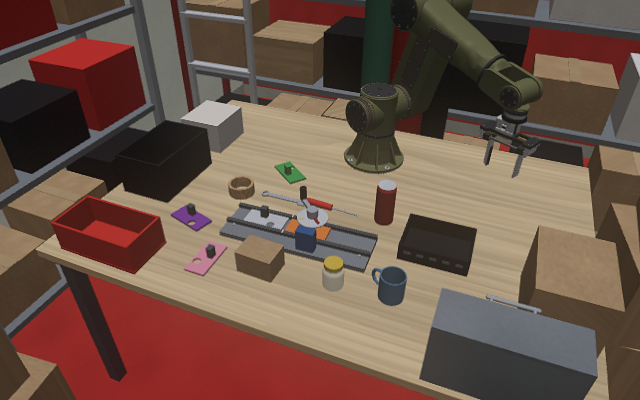

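View pics/top0.png

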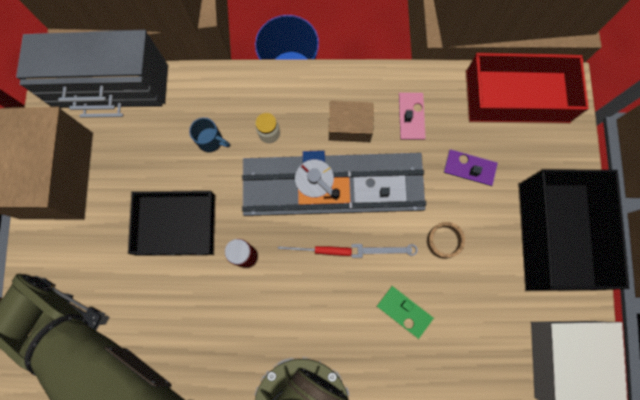

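```bash
cat > h.py <<'E'
import numpy as np,cv2
from cell import *
C={n:get_calibration(n) for n in("scene","top")}
def ray(n,uv):
    c=C[n];K=c["intrinsics"];d=(np.array(uv,float)-K[:2,2])/np.array([K[0,0],K[1,1]])
    u=d.copy()
    for _ in range(20): u=d/(1+c["k1"]*(u@u))
    P=c["pose"];r=P[:3,:3]@np.array([u[0],u[1],1]);return P[:3,3],r/np.linalg.norm(r)
def onz(n,uv,z):
    o,r=ray(n,uv);return o+r*(z-o[2])/r[2]
def proj(n,p):
    c=C[n];P=c["pose"];q=P[:3,:3].T@(np.array(p,float)-P[:3,3]);u=q[:2]/q[2];u=u*(1+c["k1"]*(u@u));K=c["intrinsics"]
    return u*np.array([K[0,0],K[1,1]])+K[:2,2]
def tri(uv1,uv2):
    o1,r1=ray("scene",uv1);o2,r2=ray("top",uv2)
    A=np.stack([r1,-r2],1);t=np.linalg.lstsq(A,o2-o1,rcond=None)[0]
    a=o1+r1*t[0];b=o2+r2*t[1];return (a+b)/2,np.linalg.norm(a-b)
def crop(im,x0,y0,x1,y1,k,name):
    c=cv2.resize(im[y0:y1,x0:x1],None,fx=k,fy=k,interpolation=cv2.INTER_CUBIC);cv2.imwrite("pics/"+name,c)
E
python3 - <<'E'
from h import *
t=cv2.imread("pics/top0.png");s=cv2.imread("pics/scene0.png")
crop(t,235,140,435,225,4,"topc0.png");crop(s,210,180,390,280,4,"scc0.png")
E
```

```text
(no output)
```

View pics/topc0.png

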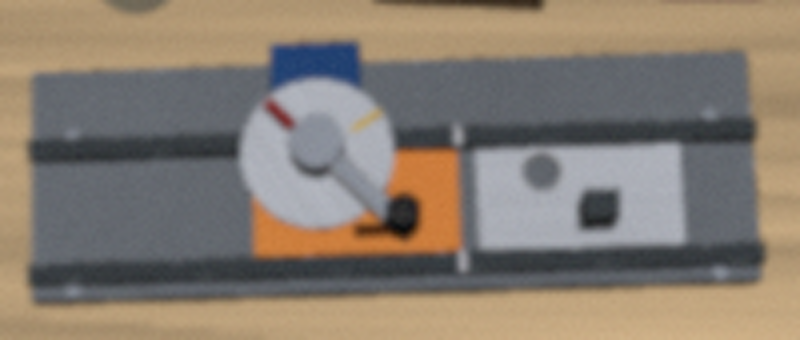

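View pics/scc0.png

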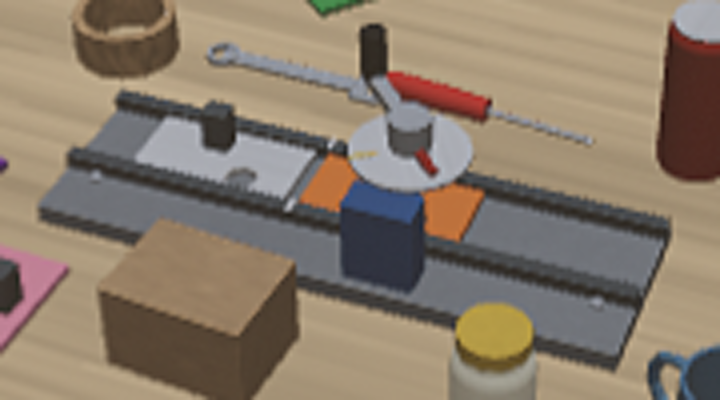

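```bash
python3 - <<'E'
from h import *
from scipy.optimize import least_squares
q=lambda x,y:(235+(x+.5)/4-.5,140+(y+.5)/4-.5)
# fixture pts (x,y,z) -> crop px
P=[((25.5,-95,34),(457.5,134)),((-61.5,-95,34),(463,260)),
((25.5,200,34),(32,150)),((-61.5,200,34),(31,275)),((25.5,-300,34),(754,129)),((-61.5,-300,34),(762,254)),
((85,200,20),(33,76)),((85,-300,20),(746,55)),((0,0,100),(318,152))]
W=np.array([onz("top",q(*c),f[2]) for f,c in P]);F=np.array([f for f,_ in P],float)
def f(v):
    c,s=np.cos(v[2]),np.sin(v[2]);return (F[:,:2]@np.array([[c,s],[-s,c]])+v[:2]-W[:,:2]).ravel()
r=least_squares(f,[550,0,0],loss="soft_l1",f_scale=2);print(r.x);print(f(r.x).reshape(-1,2).round(1))
E
```

```text
[ 5.87065423e+02 -3.00158933e+01  3.23369337e-02]
[[-2.2 -0.4]
 [-1.6 -0. ]
 [-0.   3.5]
 [ 0.1  3. ]
 [ 0.3 -2.7]
 [ 0.3 -3.1]
 [ 2.8  1.8]
 [ 3.  -1.5]
 [-1.4  0.2]]
```

```bash
cat >> h.py <<'E'
FX=np.array([587.1,-30.0,0.0323])
def fw(p,v=None):
    v=FX if v is None else v
    c,s=np.cos(v[2]),np.sin(v[2]);p=np.array(p,float);return np.array([v[0]+c*p[0]-s*p[1],v[1]+s*p[0]+c*p[1],p[2]])
def wf(w,v=None):
    v=FX if v is None else v
    c,s=np.cos(v[2]),np.sin(v[2]);d=np.array(w[:2])-v[:2];return np.array([c*d[0]+s*d[1],-s*d[0]+c*d[1],w[2] if len(w)>2 else 0])
E
python3 - <<'E'
from h import *
q=lambda x,y:(210+(x+.5)/4-.5,180+(y+.5)/4-.5)
for n,z,c,f in [("wl robot",34,(333,145),(-61.5,-95)),("wl far",34,(291,206),(25.5,-95)),("dial",100,(410,153),(0,0)),("rail end",34,(668,226),(-61.5,200)),("rail end far",34,(640,297),(25.5,200)),("base corner",20,(616,358),(85,200)),("base corner -",20,(42,206),(85,-300)),("rail -y",34,(120,97),(-61.5,-300)),("rail far -y",34,(72,156),(25.5,-300))]:
    w=onz("scene",q(*c),z);print(n,w.round(1),wf(w).round(1),f)
t=cv2.imread("pics/top0.png");h=cv2.cvtColor(t,cv2.COLOR_BGR2HSV)
q=lambda x,y:(235+(x+.5)/4-.5,140+(y+.5)/4-.5)
# orange plate & raw corners at z=28
for n,z,c in [("or tail",28,(461,151)),("or tail2",28,(461,250)),("or nose",28,(254,256)),("raw nose",28,(474,148)),("raw nose2",28,(477,247)),("raw tail",28,(684,143)),("raw tail2",28,(687,243)),("raw post top",68,(597,206)),("yellow",100,(367,121)),("red",107,(279,114)),("handle",167,(405,212)),("hub",132,(316,142))]:
    w=onz("top",q(*c),z);f=wf(w);print(n,w.round(1),f.round(1),np.degrees(np.arctan2(f[1],f[0])).round(1),np.hypot(*f[:2]).round(1))
E
```

```text
wl robot [ 532.1 -125.6   34. ] [-58.  -93.7  34. ] (-61.5, -95)
wl far [ 618.4 -123.4   34. ] [ 28.3 -94.4  34. ] (25.5, -95)
dial [593.3 -28.4 100. ] [  6.2   1.4 100. ] (0, 0)
rail end [523.6 168.1  34. ] [-57.1 200.1  34. ] (-61.5, 200)
rail end far [612.7 172.4  34. ] [ 32.1 201.5  34. ] (25.5, 200)
base corner [669.4 172.3  20. ] [ 88.8 199.5  20. ] (85, 200)
base corner - [ 683.4 -321.2   20. ] [  86.9 -294.1   20. ] (85, -300)
rail -y [ 542.7 -326.8   34. ] [ -53.9 -295.2   34. ] (-61.5, -300)
rail far -y [ 631.  -322.3   34. ] [  34.4 -293.6   34. ] (25.5, -300)
or tail [ 607.4 -126.4   28. ] [ 17.1 -97.   28. ] -80.0 98.5
or tail2 [ 538.3 -125.9   28. ] [-51.9 -94.3  28. ] -118.8 107.6
or nose [533.8  14.3  28. ] [-51.9  46.   28. ] 138.4 69.4
raw nose [ 609.5 -135.3   28. ] [  19. -106.   28.] -79.8 107.6
raw nose2 [ 540.4 -136.8   28. ] [ -50.1 -105.2   28. ] -115.5 116.5
raw tail [ 613.5 -279.2   28. ] [  18.3 -249.9   28. ] -85.8 250.5
raw tail2 [ 543.6 -279.2   28. ] [ -51.5 -247.7   28. ] -101.7 253.0
raw post top [ 560.3 -213.8   68. ] [ -32.8 -182.8   68. ] -100.2 185.7
yellow [609.2 -61.9 100. ] [ 21.1 -32.6 100. ] -57.1 38.8
red [612.  -5. 107.] [ 25.7  24.2 107. ] 43.4 35.3
handle [534.3 -84.9 167. ] [-54.6 -53.2 167. ] -135.7 76.2
hub [587.  -29.6 132. ] [-1.00e-01  4.00e-01  1.32e+02] 107.2 0.4
```

```bash
python3 - <<'E'
from h import *
from scipy.optimize import least_squares
from scipy.spatial.transform import Rotation as R
qt=lambda x,y:(235+(x+.5)/4-.5,140+(y+.5)/4-.5)
qs=lambda x,y:(210+(x+.5)/4-.5,180+(y+.5)/4-.5)
T=[((25.5,-95,34),(457.5,134)),((-61.5,-95,34),(463,260)),((25.5,200,34),(32,150)),((-61.5,200,34),(31,275)),((25.5,-300,34),(754,129)),((-61.5,-300,34),(762,254)),((85,200,20),(33,76)),((85,-300,20),(746,55)),((0,0,100),(318,152)),((0,0,132),(316,142))]
S=[((-61.5,-95,34),(333,145)),((25.5,-95,34),(291,206)),((0,0,100),(410,153)),((-61.5,200,34),(668,226)),((25.5,200,34),(640,297)),((85,200,20),(616,358)),((85,-300,20),(42,206)),((-61.5,-300,34),(120,97)),((25.5,-300,34),(72,156))]
P0={n:C[n]["pose"].copy() for n in C}
def res(v):
    out=[]
    for k,n,L,q in((0,"top",T,qt),(1,"scene",S,qs)):
        d=v[3+6*k:9+6*k];P=P0[n].copy();P[:3,:3]=R.from_rotvec(d[3:]/1000).as_matrix()@P[:3,:3];P[:3,3]+=d[:3];C[n]["pose"]=P
        for f,c in L: out+=list((proj(n,fw(f,v[:3]*[1,1,1e-3]))-q(*c))/0.5)
        out+=list(d[:3]/2)+list(d[3:]/2)
    return np.array(out)
r=least_squares(res,np.r_[587,-30,32,np.zeros(12)]);print(r.x.round(2))
o=r.fun*.5;print(o[:20].reshape(-1,2).round(2));print(o[26:44].reshape(-1,2).round(2))
J=r.jac;print(np.sqrt(np.diag(np.linalg.inv(J.T@J)))[:3])
E
```

```text
[ 5.8816e+02 -3.1150e+01  3.1660e+01 -8.9000e-01 -3.7000e-01  4.3200e+00
 -4.0000e-01 -7.1000e-01 -4.4000e-01  8.9000e-01  3.7000e-01  1.8400e+00
 -1.5600e+00  9.6000e-01  3.5000e-01]
[[ 0.09  0.83]
 [-0.04  0.53]
 [-0.93  0.02]
 [-0.78 -0.12]
 [ 0.66  0.  ]
 [ 0.83 -0.12]
 [-0.28 -0.87]
 [ 0.2  -0.85]
 [ 0.01  0.54]
 [ 0.25 -0.02]]
[[ 0.11  0.39]
 [ 0.21  0.5 ]
 [ 0.29 -0.16]
 [ 0.3   0.2 ]
 [ 0.05 -0.43]
 [ 0.42  0.27]
 [-1.14  0.32]
 [-0.07 -0.42]
 [-0.24 -0.89]]
[2.60397112 2.45610985 2.45114074]
```

```bash
sed -i 's/^FX=.*/FX=np.array([588.2,-30.6,0.032])/' h.py; python3 - <<'E'
from h import *
t=cv2.imread("pics/top0.png");s=cv2.imread("pics/scene0.png")
h=cv2.cvtColor(t,cv2.COLOR_BGR2HSV)
def cen(m):
    ys,xs=np.nonzero(m);return xs.mean(),ys.mean(),len(xs)
sub=np.zeros(t.shape[:2],bool);sub[155:185,292:336]=1
ym=sub&(h[...,0]>15)&(h[...,0]<35)&(h[...,1]>60);rm=sub&((h[...,0]<8)|(h[...,0]>172))&(h[...,1]>90)
for n,m,z in(("yel",ym,100),("red",rm,108)):
    x,y,k=cen(m);w=onz("top",(x,y),z);f=wf(w);print(n,x,y,k,f.round(1),np.degrees(np.arctan2(f[1],f[0])),np.hypot(f[0],f[1]))
print(proj("top",fw((0,0,100))),proj("top",fw((0,0,132))))
crop(t,120,180,270,275,5,"cr_t.png");crop(s,370,170,490,290,5,"cr_s.png")
E
```

```text
yel 312.05263157894734 162.6315789473684 19 [ 40.6   4.8 100. ] 6.724612258331316 40.92314730623942
red 304.15384615384613 168.0 13 [ 24.6  25.4 108. ] 45.86067733682993 35.388255447960454
[314.28135633 177.72211007] [314.01912889 174.65183823]
```

View pics/cr_t.png

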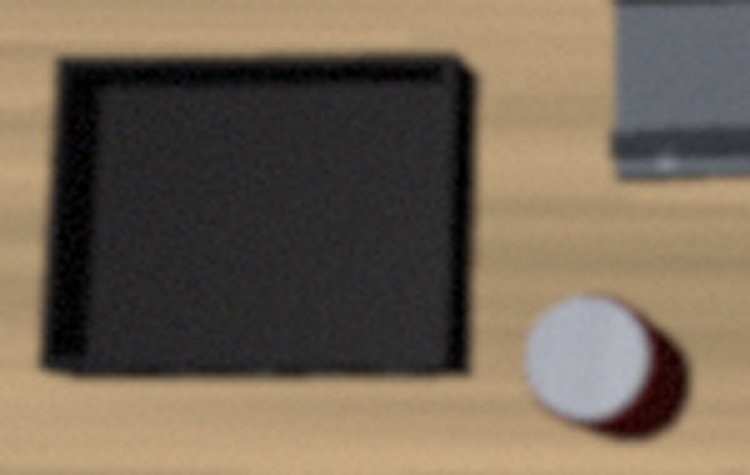

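View pics/cr_s.png

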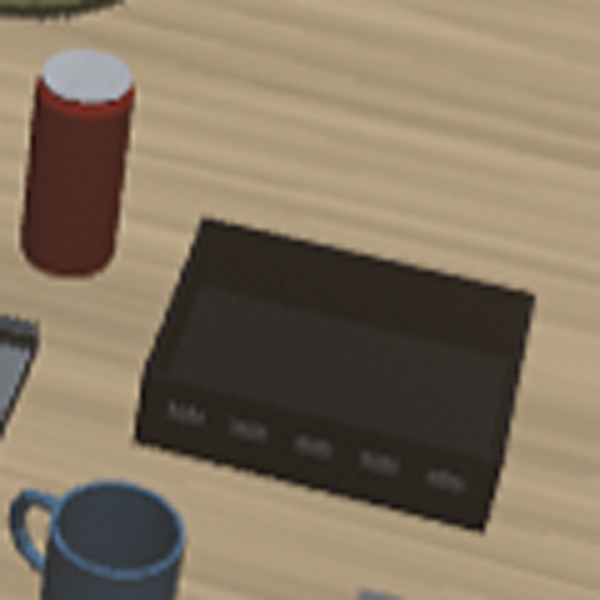

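```bash
python3 - <<'E'
from h import *
t=cv2.imread("pics/top0.png")
h=cv2.cvtColor(t,cv2.COLOR_BGR2HSV)
qt=lambda x,y:(120+(x+.5)/5-.5,180+(y+.5)/5-.5)
qs=lambda x,y:(370+(x+.5)/5-.5,170+(y+.5)/5-.5)
A=np.array([onz("top",qt(*c),60) for c in[(62,58),(455,57),(447,362),(42,365)]])
B=np.array([onz("scene",qs(*c),60) for c in[(487,460),(148,366),(203,218),(535,295)]])
for X in(A,B):
    print(X.round(1).tolist(),X.mean(0).round(1),[np.linalg.norm(X[i]-X[i-1]).round(1) for i in range(4)])
    print(cv2.minAreaRect(X[:,:2].astype(np.float32)))
print("can",tuple(onz("top",qt(588,358),150).round(1)),onz("scene",qs(87,77),150).round(1))
sub=np.zeros(t.shape[:2],bool);sub[164:180,320:333]=1
m=sub&(h[...,0]>15)&(h[...,0]<35)&(h[...,1]>40)
ys,xs=np.nonzero(m);print(list(zip(xs,ys,h[ys,xs,1])))
w8=h[ys,xs,1]-30.;x=(xs*w8).sum()/w8.sum();y=(ys*w8).sum()/w8.sum()
w=onz("top",(x,y),100);f=wf(w);print(x,y,f,np.degrees(np.arctan2(f[1],f[0])),np.hypot(f[0],f[1]))
# dial centre from grey mask via circle
E
```

```text
[[560.6, 464.0, 60.0], [561.3, 247.9, 60.0], [397.8, 244.7, 60.0], [394.1, 462.5, 60.0]] [478.5 354.8  60. ] [np.float64(166.5), np.float64(216.1), np.float64(163.6), np.float64(217.8)]
((479.18731689453125, 355.0029602050781), (166.4466552734375, 217.76470947265625), 0.9639154672622681)
[[561.6, 456.9, 60.0], [557.0, 248.8, 60.0], [396.9, 245.1, 60.0], [393.4, 463.3, 60.0]] [477.2 353.5  60. ] [np.float64(168.4), np.float64(208.1), np.float64(160.1), np.float64(218.2)]
((479.200927734375, 355.5497741699219), (168.10586547851562, 218.20606994628906), 0.9359750747680664)
can (np.float64(391.9), np.float64(154.3), np.float64(150.0)) [395.7 155.8 150. ]
[(np.int64(329), np.int64(167), np.uint8(56)), (np.int64(327), np.int64(168), np.uint8(54)), (np.int64(328), np.int64(168), np.uint8(83)), (np.int64(329), np.int64(168), np.uint8(83)), (np.int64(330), np.int64(168), np.uint8(43)), (np.int64(326), np.int64(169), np.uint8(63)), (np.int64(327), np.int64(169), np.uint8(83)), (np.int64(328), np.int64(169), np.uint8(81)), (np.int64(329), np.int64(169), np.uint8(51)), (np.int64(324), np.int64(170), np.uint8(54)), (np.int64(325), np.int64(170), np.uint8(81)), (np.int64(326), np.int64(170), np.uint8(85)), (np.int64(327), np.int64(170), np.uint8(65)), (np.int64(323), np.int64(171), np.uint8(48)), (np.int64(324), np.int64(171), np.uint8(80)), (np.int64(325), np.int64(171), np.uint8(78)), (np.int64(326), np.int64(171), np.uint8(51)), (np.int64(323), np.int64(172), np.uint8(44)), (np.int64(324), np.int64(172), np.uint8(49))]
326.4395770392749 169.51812688821752 [ 20.97540033 -32.10787381 100.        ] -56.844257165601945 38.35209224459285
```

```bash
python3 - <<'E'
from h import *
qt=lambda x,y:(235+(x+.5)/4-.5,140+(y+.5)/4-.5)
qs=lambda x,y:(210+(x+.5)/4-.5,180+(y+.5)/4-.5)
p,e=tri(qs(373,30),qt(405,211));print(p,e,wf(p))
print(fw((-53,-53,168)))
print(fw((-18,-270,0)),fw((-18,-103,0)))
E
```

```text
[535.17538617 -84.99743043 165.82910765] 0.12144702784928434 [-54.73788825 -52.67308325 165.82910765]
[536.92284425 -85.26857688 168.        ]
[ 578.84774073 -301.0376735     0.        ] [ 573.50465273 -134.1231702     0.        ]
```

>>> carry_out:
  series:
    - {"delta_pos": [0,0,55],"turn": [0,0,-0.15],"hand": 1}
    - {"delta_pos": [10,-20,93],"turn": [0,0,-0.32],"hand": 1}
    - {"delta_pos": [33,-66,93],"turn": [0,0,-0.49],"hand": 1}
    - {"delta_pos": [57,-114,93],"turn": [0,0,-0.66],"hand": 1}
    - {"delta_pos": [82,-164,93],"turn": [0,0,-0.83],"hand": 1}
    - {"delta_pos": [107,-214,93],"turn": [0,0,-1.0],"hand": 1}
    - {"delta_pos": [132,-264,93],"turn": [0,0,-1.17],"hand": 1}
    - {"delta_pos": [157,-314,93],"turn": [0,0,-1.34],"hand": 1}

```text
clock: 1.1
eef_pos: [406.4, 174.7, 260.5]
eef_rot: [-3.142, 0.0, 1.326]
wrist_force: [0.8, 0.4, -0.1]
finger_gap: 93.8
```

>>> carry_out:
  series:
    - {"delta_pos": [24,-48,0],"turn": [0,0,-0.15],"hand": 1}
    - {"delta_pos": [48,-96,0],"turn": [0,0,-0.3],"hand": 1}
    - {"delta_pos": [72,-145,0],"turn": [0,0,-0.42],"hand": 0.7}
    - {"delta_pos": [97,-195,0],"turn": [0,0,-0.42],"hand": 0.7}
    - {"delta_pos": [118,-237,-10],"turn": [0,0,-0.42],"hand": 0.7}
    - {"delta_pos": [130,-261,-30],"turn": [0,0,-0.42],"hand": 0.7}
    - {"delta_pos": [130,-261,-50],"turn": [0,0,-0.42],"hand": 0.7}
    - {"delta_pos": [130,-261,-60],"turn": [0,0,-0.42],"hand": 0.7}

```text
clock: 2.1
eef_pos: [535.5, -84.7, 199.2]
eef_rot: [-3.14, 0.001, 0.911]
wrist_force: [1.4, -0.7, 0.9]
finger_gap: 65.8
```

```bash
python3 - <<'E'
from h import *
print(read_state()["eef_pos"])
for n in("scene","top"):
    im=camera(n)[:,:,::-1];cv2.imwrite(f"pics/{n}1.png",im)
    if n=="top":crop(im,255,140,395,240,5,"t1.png")
    else: crop(im,240,120,360,270,4,"s1.png")
E
```

```text
[535.53744273 -84.68342032 199.22585091]
```

View pics/t1.png

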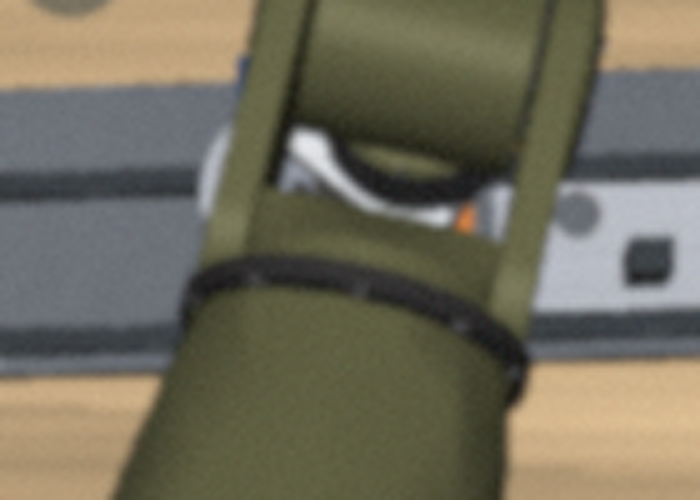

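View pics/s1.png

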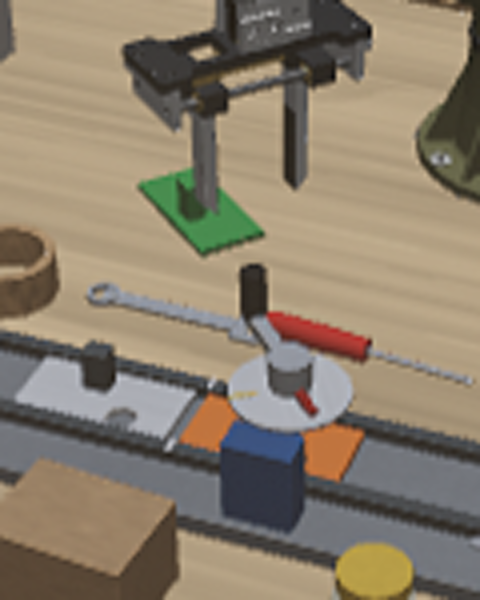

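```bash
python3 - <<'E'
from h import *
f=lambda p:((np.array(p)-[240,120]+.5)*4-.5).round(1)
print(f(proj("scene",(535.5,-84.7,199.2))),f(proj("scene",(536,-85,167))))
import math
for a in(-38,):
  d=np.array([math.cos(math.radians(a)),math.sin(math.radians(a)),0])
  for s in(33,46,-33,-46):print(s,f(proj("scene",np.array([535.5,-84.7,199.2])+s*d)))
E
```

```text
[252.7 235.6] [252.6 269.3]
33 [215.5 247. ]
46 [200.7 251.6]
-33 [289.2 224.4]
-46 [303.4 220.1]
```

```bash
python3 - <<'E'
from h import *
import math
s=cv2.imread("pics/scene0.png");crop(s,460,90,560,200,6,"g0.png")
f=lambda p:((np.array(p)-[460,90]+.5)*6-.5).round(1)
c=np.array([248.8,490.2,167.0]);a=math.radians(63.1);d=np.array([math.cos(a),math.sin(a),0])
for k in(0,47,60,-47,-60):print(k,f(proj("scene",c+k*d)))
print(f(proj("scene",c+[0,0,97])))
E
```

```text
0 [224.7 541.7]
47 [300.3 578.7]
60 [321.6 589.2]
-47 [151.7 505.9]
-60 [131.9 496.2]
[265.7 390.2]
```

View pics/g0.png

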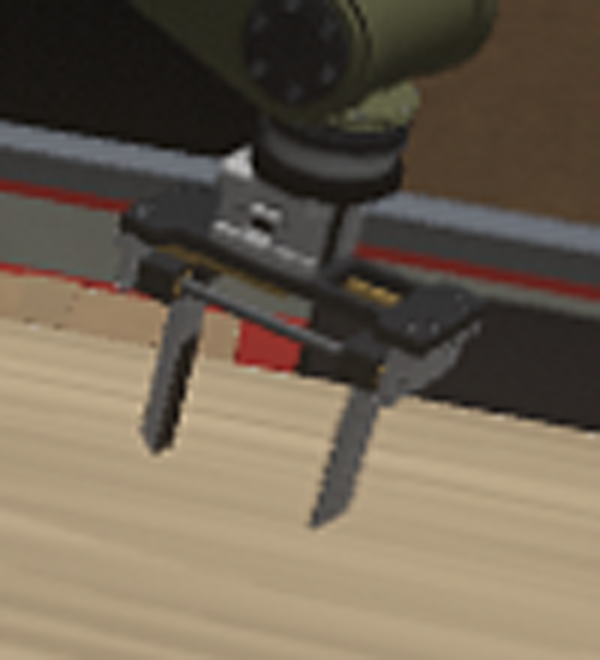

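```bash
python3 - <<'E'
from h import *
import math
t=cv2.imread("pics/top0.png");crop(t,0,260,200,400,4,"g0t.png")
f=lambda p:((np.array(p)-[0,260]+.5)*4-.5).round(1)
c=np.array([248.8,490.2,167.0]);a=math.radians(63.1);d=np.array([math.cos(a),math.sin(a),0])
for z in(0,33,97,130):
  for k in(0,60,-60):print(z,k,f(proj("top",c+k*d+[0,0,z])))
print(proj("top",(0,0,0)),proj("scene",(0,0,0)))
for k in range(0,360,45):
  p=(110*math.cos(math.radians(k)),110*math.sin(math.radians(k)),0);print(proj("top",p).round(),proj("scene",p).round())
E
```

```text
0 0 [384.1 196.1]
0 60 [302.8 148.5]
0 -60 [467.  244.3]
33 0 [358.8 196.9]
33 60 [275.6 148. ]
33 -60 [443.8 246.5]
97 0 [305.6 198.6]
97 60 [218.5 146.8]
97 -60 [394.8 251.1]
130 0 [275.9 199.5]
130 60 [186.6 146. ]
130 -60 [367.3 253.6]
[301.76111647 406.96604372] [373.49167415 157.06432648]
[302. 364.] [365. 170.]
[272. 376.] [386. 170.]
[260. 406.] [399. 162.]
[271. 437.] [396. 152.]
[301. 451.] [381. 145.]
[332. 438.] [362. 145.]
[344. 407.] [349. 152.]
[332. 377.] [350. 162.]
```

View pics/g0t.png

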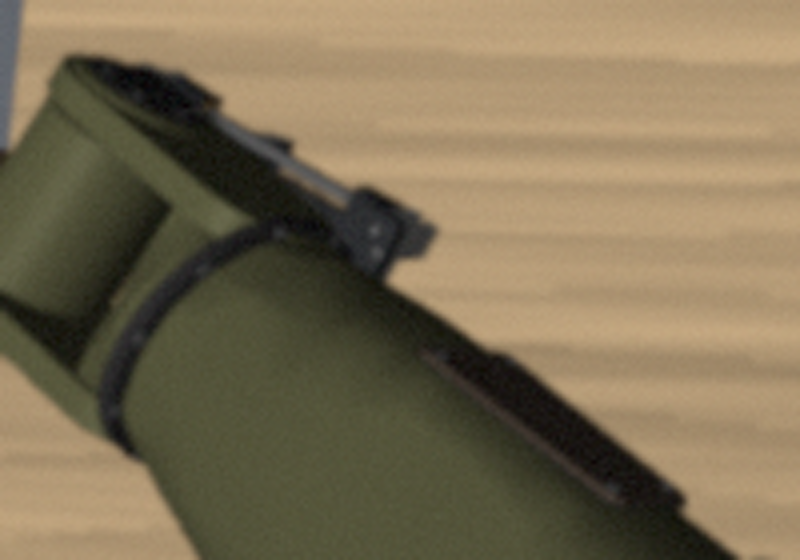

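>>> carry_out:
  series:
    - {"delta_pos": [0,0,-15],"turn": [0,0,0],"hand": 0.7}
    - {"delta_pos": [0,0,-30],"turn": [0,0,0],"hand": 0.7}
    - {"delta_pos": [0,0,-45],"turn": [0,0,0],"hand": 0.7}
    - {"delta_pos": [0,0,-57],"turn": [0,0,0],"hand": 0.7}
    - {"delta_pos": [0,0,-57],"turn": [0,0,0],"hand": 0.7}

```text
clock: 2.82
eef_pos: [535.6, -84.5, 142.5]
eef_rot: [-3.14, 0.001, 0.912]
wrist_force: [0.0, 0.9, 0.5]
finger_gap: 65.9
```

```bash
python3 - <<'E'
from h import *
print(read_state()["eef_pos"])
im=camera("scene")[:,:,::-1]
crop(im,240,140,360,260,5,"s2.png")
E
```

```text
[535.56289478 -84.49866485 142.52424469]
```

View pics/s2.png

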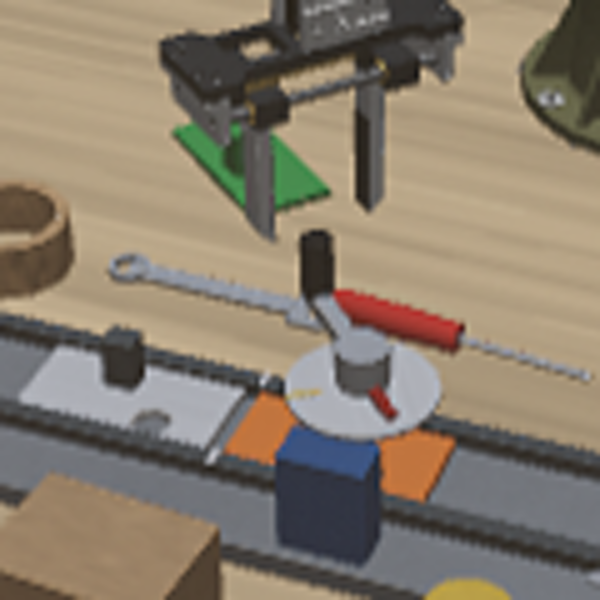

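>>> carry_out:
  series:
    - {"delta_pos": [0,0,-12],"turn": [0,0,0],"hand": 0.7}
    - {"delta_pos": [0,0,-25],"turn": [0,0,0],"hand": 0.6}
    - {"delta_pos": [0,0,-25],"turn": [0,0,0],"hand": 0.35}
    - {"delta_pos": [0,0,-25],"turn": [0,0,0],"hand": 0.35}
  squeeze: 5

```text
clock: 3.38
eef_pos: [536.1, -84.6, 118.7]
eef_rot: [3.141, -0.0, 0.912]
wrist_force: [-0.7, -0.1, -0.2]
finger_gap: 40.0
```

```bash
python3 - <<'E'
from h import *
s=read_state();print(s["eef_pos"],s["finger_gap"],s["wrist_force"])
im=camera("scene")[:,:,::-1]
crop(im,240,140,360,260,5,"s3.png")
E
```

```text
[536.09524507 -84.62638702 118.67445537] 40.0476457596769 [-0.72325281 -0.07792993 -0.24577348]
```

View pics/s3.png

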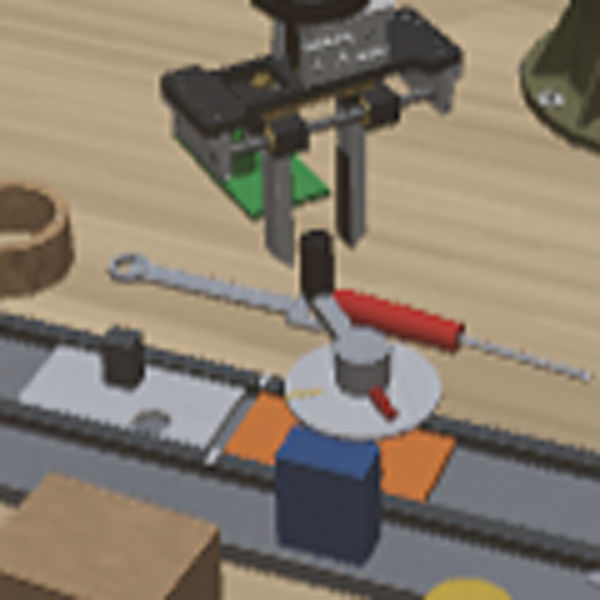

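>>> carry_out:
  series:
    - {"delta_pos": [0,0,0],"turn": [0,0,0],"hand": 0.1}
    - {"delta_pos": [0,0,0],"turn": [0,0,0],"hand": 0.1}
    - {"delta_pos": [0,0,0],"turn": [0,0,0],"hand": 0.1}
  squeeze: 5

```text
clock: 3.8
eef_pos: [536.0, -84.6, 118.8]
eef_rot: [3.141, -0.0, 0.912]
wrist_force: [-1.4, -0.9, 2.4]
finger_gap: 21.6
```

```bash
python3 - <<'E'
from h import *
s=read_state();print(s["eef_pos"],s["finger_gap"],s["wrist_force"])
im=camera("scene")[:,:,::-1]
crop(im,240,140,360,260,5,"s4.png")
E
```

```text
[536.04555054 -84.63685923 118.77738911] 21.60799880599281 [-1.42846085 -0.93814738  2.40644167]
```

View pics/s4.png

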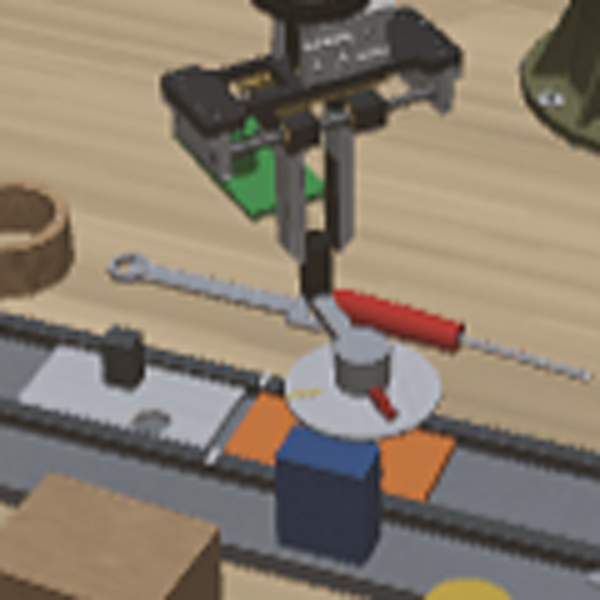

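```bash
python3 - <<'E'
import numpy as np,json
c=np.array([588.2,-30.6]);a0=-134.0
def arc(a0,da,n,k,r=75.1):
    p0=c+r*np.array([np.cos(np.radians(a0)),np.sin(np.radians(a0))])
    for i in range(1,n+1):
        a=np.radians(a0+da*i);p=c+r*np.array([np.cos(a),np.sin(a)])-p0
        print(i,p.round(1),"z",round(-np.radians(da*i)*6,1),"turn",round(np.radians(da*i)*k,3))
arc(a0,-7.5,8,.88);arc(a0-60,-6,6,.88)
E
```

```text
1 [-6.6  7.3] z 0.8 turn -0.115
2 [-12.2  15.3] z 1.6 turn -0.23
3 [-16.7  24.1] z 2.4 turn -0.346
4 [-20.   33.3] z 3.1 turn -0.461
5 [-22.1  42.9] z 3.9 turn -0.576
6 [-22.9  52.7] z 4.7 turn -0.691
7 [-22.4  62.5] z 5.5 turn -0.806
8 [-20.7  72.2] z 6.3 turn -0.922
1 [2.3 7.5] z 0.6 turn -0.092
2 [ 5.4 14.8] z 1.3 turn -0.184
3 [ 9.2 21.6] z 1.9 turn -0.276
4 [13.7 28.1] z 2.5 turn -0.369
5 [18.8 34. ] z 3.1 turn -0.461
6 [24.6 39.4] z 3.8 turn -0.553
```

>>> carry_out:
  series:
    - {"delta_pos": [-6.6,7.3,0.8],"turn": [0,0,-0.115],"hand": 0.1}
    - {"delta_pos": [-12.2,15.3,1.6],"turn": [0,0,-0.23],"hand": 0.1}
    - {"delta_pos": [-16.7,24.1,2.4],"turn": [0,0,-0.346],"hand": 0.1}
    - {"delta_pos": [-20.0,33.3,3.1],"turn": [0,0,-0.461],"hand": 0.1}
    - {"delta_pos": [-22.1,42.9,3.9],"turn": [0,0,-0.576],"hand": 0.1}
    - {"delta_pos": [-22.9,52.7,4.7],"turn": [0,0,-0.691],"hand": 0.1}
    - {"delta_pos": [-22.4,62.5,5.5],"turn": [0,0,-0.806],"hand": 0.1}
    - {"delta_pos": [-20.7,72.2,6.3],"turn": [0,0,-0.922],"hand": 0.1}

```text
clock: 4.85
eef_pos: [515.1, -12.5, 125.0]
eef_rot: [3.141, 0.0, -0.014]
wrist_force: [-2.7, -1.5, 1.7]
finger_gap: 21.9
```

>>> carry_out:
  series:
    - {"delta_pos": [2.3,7.5,0.6],"turn": [0,0,-0.092],"hand": 0.1}
    - {"delta_pos": [5.4,14.8,1.3],"turn": [0,0,-0.184],"hand": 0.1}
    - {"delta_pos": [9.2,21.6,1.9],"turn": [0,0,-0.276],"hand": 0.1}
    - {"delta_pos": [13.7,28.1,2.5],"turn": [0,0,-0.369],"hand": 0.1}
    - {"delta_pos": [18.8,34.0,3.1],"turn": [0,0,-0.461],"hand": 0.1}
    - {"delta_pos": [18.8,34.0,3.1],"turn": [0,0,-0.461],"hand": 0.1}

```text
clock: 5.6
eef_pos: [534.3, 21.8, 128.1]
eef_rot: [-3.141, -0.0, -0.47]
wrist_force: [0.7, 0.1, 2.0]
finger_gap: 22.1
```

```bash
python3 - <<'E'
from h import *
s=read_state();print(s["eef_pos"],s["finger_gap"],s["wrist_force"],s["joints"])
im=camera("scene")[:,:,::-1];cv2.imwrite("pics/scene5.png",im)
crop(im,270,150,370,250,6,"s5.png")
im=camera("top")[:,:,::-1];cv2.imwrite("pics/top5.png",im)
crop(im,265,140,375,220,6,"t5.png")
E
```

```text
[534.29428292  21.82982003 128.07213063] 22.081971720994176 [0.68601694 0.09775588 1.98259212] [-2.77360412e-02  3.01521967e-01  1.61383830e+00  1.33394448e-04
  1.22582622e+00  2.01332847e+00]
```

View pics/s5.png

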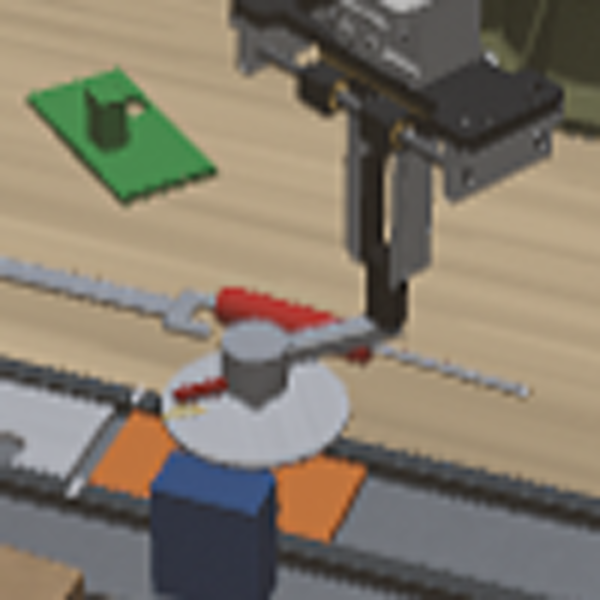

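View pics/t5.png

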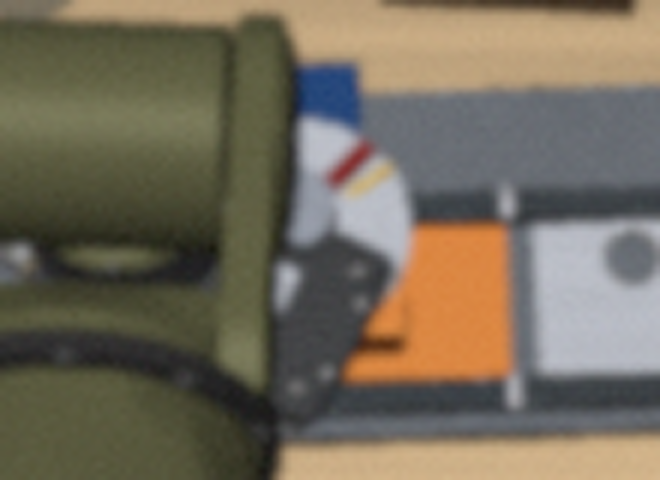

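```bash
cat >> h.py <<'E'
def pm(t,zr,box=(316,158,336,180)):
    x0,y0,x1,y1=box
    h=cv2.cvtColor(np.ascontiguousarray(t),cv2.COLOR_BGR2HSV);sub=np.zeros(t.shape[:2],bool);sub[y0:y1,x0:x1]=1
    S=h[...,1].astype(float);H=h[...,0]
    out=[]
    for m,z in((sub&(H>14)&(H<36)&(S>42),100),(sub&((H<10)|(H>168))&(S>60),zr)):
        ys,xs=np.nonzero(m);w8=S[ys,xs]-25
        L=np.array([wf(onz("top",(x,y),z))[:2] for x,y in zip(xs,ys)])
        f=(L*w8[:,None]).sum(0)/w8.sum();out.append((len(xs),f.round(1),np.hypot(*f).round(1),np.degrees(np.arctan2(f[1],f[0])).round(2)))
    return out
E
python3 - <<'E'
from h import *
t=cv2.imread("pics/top5.png")
for o in pm(t,118):print(o)
t=cv2.imread("pics/top0.png")
print(pm(t,108,(318,162,333,180))[0]);print(pm(t,108,(298,160,312,175))[1])
E
```

```text
(19, array([ 20.7, -31.2]), np.float64(37.5), np.float64(-56.41))
(26, array([ 22. , -24.6]), np.float64(33.0), np.float64(-48.15))Traceback (most recent call last):
  File "<stdin>", line 5, in <module>
  File "h.py", line 35, in pm
    f=(L*w8[:,None]).sum(0)/w8.sum();out.append((len(xs),f.round(1),np.hypot(*f).round(1),np.degrees(np.arctan2(f[1],f[0])).round(2)))
                                                                    ~~~~~~~~^^^^
TypeError: hypot() takes from 2 to 3 positional arguments but 0 were given
```

```bash
python3 - <<'E'
import numpy as np
r=75.1;a0=np.radians(-224)
for d in(-3,-6,-8.3,-9.3):
    a=a0+np.radians(d);print(d,(r*np.array([np.cos(a)-np.cos(a0),np.sin(a)-np.sin(a0)])).round(2),-np.radians(d)*6)
E
```

```text
-3 [2.8  2.76] 0.3141592653589793
-6 [5.75 5.36] 0.6283185307179586
-8.3 [8.1  7.25] 0.8691739674931762
-9.3 [9.14 8.04] 0.9738937226128359
```

>>> carry_out:
  series:
    - {"delta_pos": [2.8,2.8,0.3],"turn": [0,0,-0.045],"hand": 0.1}
    - {"delta_pos": [5.7,5.4,0.6],"turn": [0,0,-0.09],"hand": 0.1}
    - {"delta_pos": [8.1,7.2,0.9],"turn": [0,0,-0.12],"hand": 0.1}
    - {"delta_pos": [8.1,7.2,0.9],"turn": [0,0,-0.12],"hand": 0.1}

```text
clock: 6.2
eef_pos: [542.2, 28.8, 128.9]
eef_rot: [-3.141, -0.0, -0.59]
wrist_force: [-1.5, -0.8, 1.7]
finger_gap: 21.6
```

```bash
python3 - <<'E'
from h import *
s=read_state();print(s["eef_pos"],s["finger_gap"],s["wrist_force"])
im=camera("scene")[:,:,::-1];cv2.imwrite("pics/scene6.png",im)
crop(im,280,190,340,240,10,"s6.png")
im=camera("top")[:,:,::-1];cv2.imwrite("pics/top6.png",im)
crop(im,295,150,345,190,12,"t6.png")
try:
    for o in pm(im,119):print(o)
except Exception as e:print(e)
E
```

```text
[542.22926863  28.75655811 128.89922434] 21.628989943426358 [-1.50500205 -0.84342092  1.74999052]
(17, array([ 21.8, -32.2]), np.float64(38.9), np.float64(-55.92))
(22, array([ 18.9, -26.4]), np.float64(32.5), np.float64(-54.39))
```

View pics/s6.png

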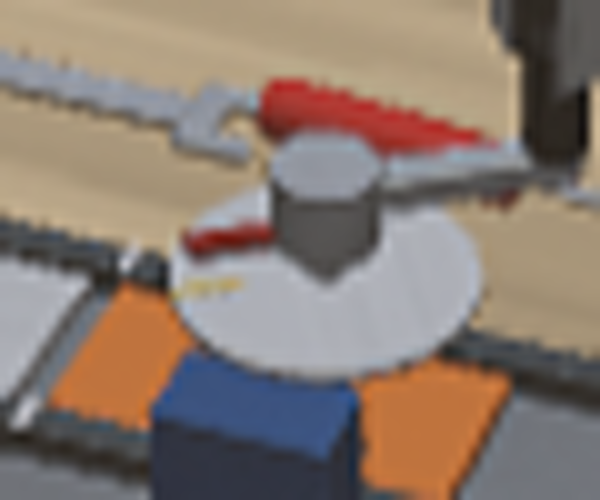

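View pics/t6.png

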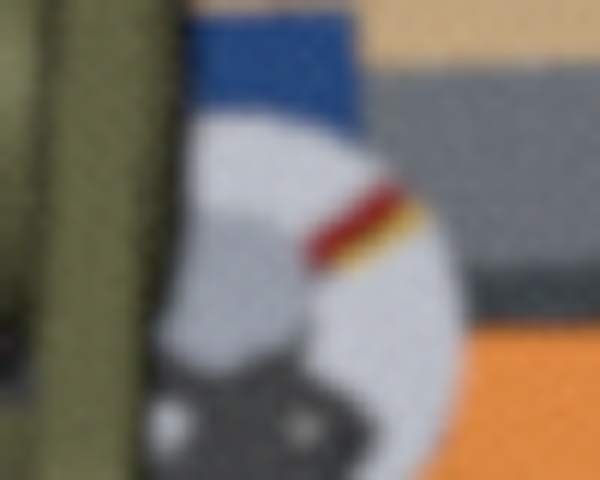

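```bash
python3 - <<'E'
from h import *
def meas(fn,cam,box,zr):
    t=cv2.imread(fn);x0,y0,x1,y1=box
    h=cv2.cvtColor(t,cv2.COLOR_BGR2HSV);S=h[...,1].astype(float);H=h[...,0]
    for nm,z in(("y",100),("r",zr)):
        m=((H>14)&(H<36)&(S>42)) if nm=="y" else (((H<10)|(H>168))&(S>70))
        b=np.zeros(m.shape,bool);b[y0:y1,x0:x1]=1;m&=b
        ys,xs=np.nonzero(m)
        if len(xs)<3:print(nm,"none");continue
        w8=S[ys,xs]-25;L=np.array([wf(onz(cam,(x,y),z))[:2] for x,y in zip(xs,ys)])
        f=(L*w8[:,None]).sum(0)/w8.sum();c=np.cov(L.T,aweights=w8);e,v=np.linalg.eigh(c);d=v[:,1];
        if d@f<0:d=-d
        print(fn,nm,len(xs),f.round(1),"ang",np.degrees(np.arctan2(f[1],f[0])).round(2),"dir",np.degrees(np.arctan2(d[1],d[0])).round(2),xs.min(),xs.max(),ys.min(),ys.max())
meas("pics/scene5.png","scene",(297,210,308,223),118)
meas("pics/scene6.png","scene",(296,210,307,222),118.5)
meas("pics/scene6.png","scene",(296,217,306,222),118.5)
meas("pics/scene0.png","scene",(294,214,308,224),118)
# dial centre in scene0/scene6 : bright ellipse
print(proj("scene",fw((0,0,100))),proj("scene",fw((0,0,132))),proj("scene",fw((0,0,144))))
E
```

```text
pics/scene5.png y 22 [  5.9 -41.6] ang -81.95 dir -147.33 297 303 210 219
pics/scene5.png r 22 [ 19.9 -22.3] ang -48.29 dir -46.33 299 307 213 216
pics/scene6.png y 25 [  3.2 -45.9] ang -86.0 dir -145.8 296 303 210 219
pics/scene6.png r 23 [ 17.  -26.6] ang -57.41 dir -56.66 298 306 212 215
pics/scene6.png y 9 [ 20.6 -32.9] ang -57.91 dir -54.16 297 303 218 219
r none
pics/scene0.png y 13 [ 16.9 -39. ] ang -66.61 dir -116.23 294 303 214 219
r none
[312.11472349 216.78911037] [312.09071226 208.76549087] [312.08159709 205.70343979]
```

>>> carry_out:
  series:
    - {"delta_pos": [1.9,1.5,0.2],"turn": [0,0,-0.03],"hand": 0.1}
    - {"delta_pos": [1.9,1.5,0.2],"turn": [0,0,-0.03],"hand": 0.1}
    - {"delta_pos": [1.9,1.5,0.2],"turn": [0,0,-0.03],"hand": 0.6}
    - {"delta_pos": [1.9,1.5,0.2],"turn": [0,0,-0.03],"hand": 0.6}
    - {"delta_pos": [1.9,1.5,20],"turn": [0,0,-0.03],"hand": 0.6}
    - {"delta_pos": [1.9,1.5,60],"turn": [0,0,-0.03],"hand": 0.6}
    - {"delta_pos": [1.9,1.5,110],"turn": [0,0,0.1],"hand": 0.6}
    - {"delta_pos": [10,-40,130],"turn": [0,0,0.25],"hand": 0.5}

```text
clock: 7.3
eef_pos: [552.8, -10.1, 262.0]
eef_rot: [-3.14, -0.004, -0.333]
wrist_force: [0.4, -0.5, -1.2]
finger_gap: 49.7
```

>>> carry_out:
  series:
    - {"delta_pos": [3,-35,0],"turn": [0,0,0.16],"hand": 0.35}
    - {"delta_pos": [6,-80,0],"turn": [0,0,0.34],"hand": 0.35}
    - {"delta_pos": [9,-125,0],"turn": [0,0,0.52],"hand": 0.35}
    - {"delta_pos": [12,-170,0],"turn": [0,0,0.7],"hand": 0.35}
    - {"delta_pos": [16,-215,0],"turn": [0,0,0.88],"hand": 0.35}
    - {"delta_pos": [20,-255,0],"turn": [0,0,1.06],"hand": 0.35}
    - {"delta_pos": [24,-285,-10],"turn": [0,0,1.24],"hand": 0.35}
    - {"delta_pos": [26,-290,-30],"turn": [0,0,1.42],"hand": 0.35}

```text
clock: 8.3
eef_pos: [578.2, -303.2, 228.3]
eef_rot: [3.141, 0.0, 1.083]
wrist_force: [-0.5, -0.4, -0.6]
finger_gap: 32.6
```

```bash
python3 - <<'E'
from h import *
s=read_state();print(s["eef_pos"],s["eef_rot"])
im=camera("scene")[:,:,::-1];cv2.imwrite("pics/scene7.png",im)
crop(im,210,130,390,260,4,"s7.png")
im=camera("top")[:,:,::-1];cv2.imwrite("pics/top7.png",im)
crop(im,285,150,345,195,12,"t7.png")
try:
    for o in pm(im,119):print(o)
except Exception as e:print(e)
E
```

```text
[ 578.19329779 -303.17910516  228.33318913] [3.14084762e+00 2.16902163e-05 1.08295162e+00]
(9, array([ 23.3, -35.4]), np.float64(42.3), np.float64(-56.67))
(23, array([ 17.9, -27.1]), np.float64(32.5), np.float64(-56.48))
```

View pics/s7.png

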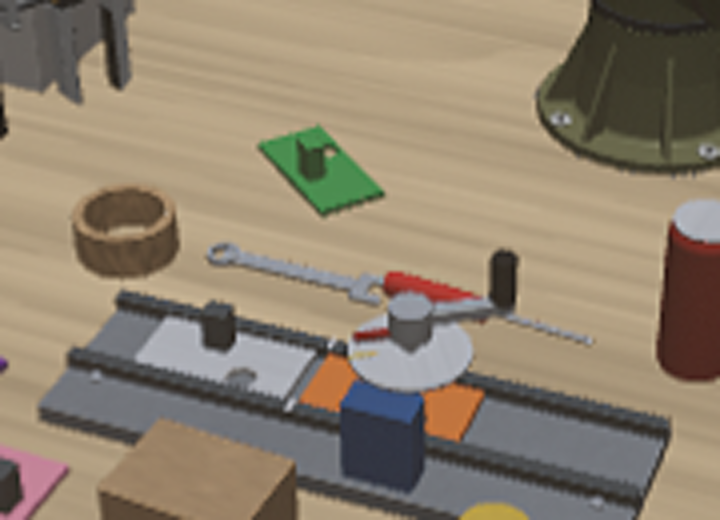

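View pics/t7.png

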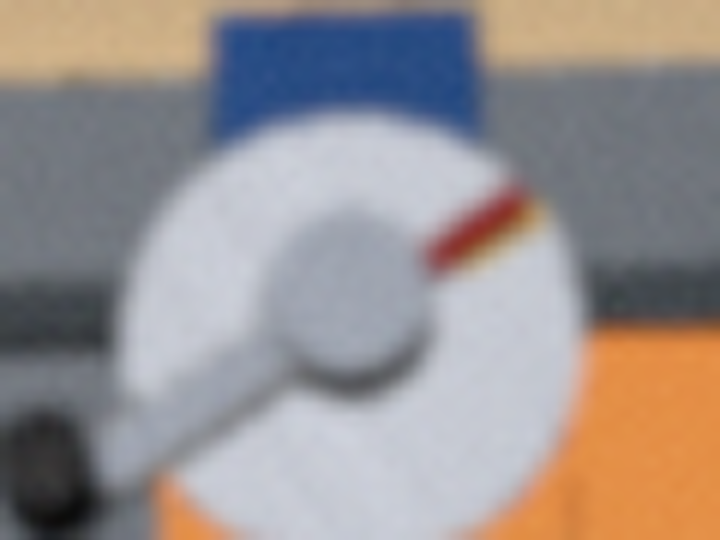

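>>> carry_out:
  series:
    - {"delta_pos": [0.5,-1,-25],"turn": [0,0,0.17],"hand": 0.32}
    - {"delta_pos": [0.5,-1,-60],"turn": [0,0,0.34],"hand": 0.32}
    - {"delta_pos": [0.5,-1,-100],"turn": [0,0,0.515],"hand": 0.32}
    - {"delta_pos": [0.5,-1,-140],"turn": [0,0,0.515],"hand": 0.32}
    - {"delta_pos": [0.5,-1,-170],"turn": [0,0,0.515],"hand": 0.32}
    - {"delta_pos": [0.5,-1,-190],"turn": [0,0,0.515],"hand": 0.32}
    - {"delta_pos": [0.5,-1,-196],"turn": [0,0,0.515],"hand": 0.32}
    - {"delta_pos": [0.5,-1,-196],"turn": [0,0,0.515],"hand": 0.32}

```text
clock: 9.4
eef_pos: [579.1, -302.3, 33.7]
eef_rot: [3.141, 0.001, 1.593]
wrist_force: [0.1, -0.2, 0.4]
finger_gap: 30.1
```

```bash
python3 - <<'E'
from h import *
s=read_state();print(s["eef_pos"],s["eef_rot"],s["wrist_force"],s["finger_gap"])
im=camera("scene")[:,:,::-1];cv2.imwrite("pics/scene8.png",im)
crop(im,190,150,330,260,5,"s8.png")
f=lambda p:((np.array(p)-[190,150]+.5)*5-.5).round(1)
print(f(proj("scene",s["eef_pos"])),f(proj("scene",s["eef_pos"]+[0,0,33])))
E
```

```text
[ 579.11475681 -302.29919348   33.67318307] [3.14076665e+00 5.16499694e-04 1.59303215e+00] [ 0.07235315 -0.23550954  0.35037719] 30.063005405378703
[254.6 309.2] [250.1 270.8]
```

View pics/s8.png

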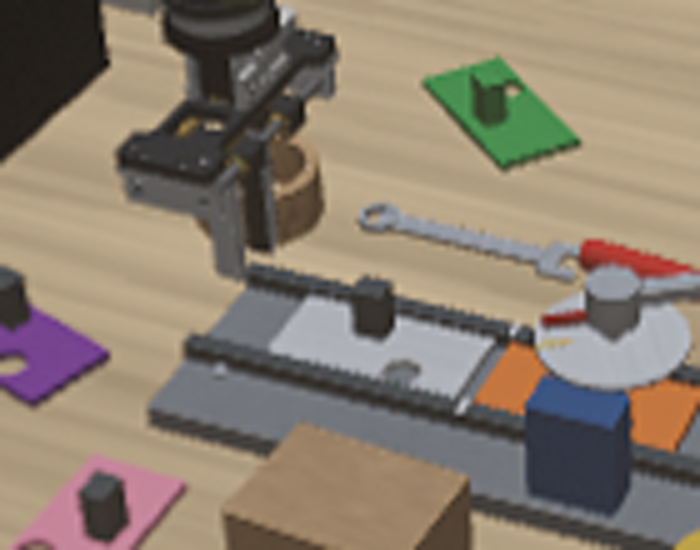

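>>> carry_out:
  series:
    - {"delta_pos": [0,0,-6],"turn": [0,0,0.01],"hand": 0.32}
    - {"delta_pos": [0,0,-11],"turn": [0,0,0.01],"hand": 0.32}
    - {"delta_pos": [0,0,-13],"turn": [0,0,0.01],"hand": 0.32}
    - {"delta_pos": [0,0,-14],"turn": [0,0,0.01],"hand": 0.32}
    - {"delta_pos": [0,0,-15],"turn": [0,0,0.01],"hand": 0.32}
    - {"delta_pos": [0,0,-15.5],"turn": [0,0,0.01],"hand": 0.32}

```text
clock: 10.2
eef_pos: [578.7, -302.2, 17.4]
eef_rot: [3.142, -0.0, 1.604]
wrist_force: [-0.0, 0.2, 0.5]
finger_gap: 30.2
```

```bash
python3 - <<'E'
from h import *
s=read_state();print(s["eef_pos"],s["eef_rot"],s["wrist_force"],s["finger_gap"])
im=camera("scene")[:,:,::-1];cv2.imwrite("pics/scene9.png",im)
crop(im,190,160,290,250,6,"s9.png")
f=lambda p:((np.array(p)-[190,160]+.5)*6-.5).round(1)
for z in (0,33,40):print(f(proj("scene",s["eef_pos"]+[0,0,z])))
im=camera("top")[:,:,::-1];cv2.imwrite("pics/top9.png",im)
crop(im,330,130,470,240,5,"t9.png")
E
```

```text
[ 578.70543654 -302.20586801   17.36672247] [ 3.14152174e+00 -1.89360361e-06  1.60370587e+00] [-0.02201481  0.17077795  0.52903342] 30.1827504066404
[308.7 333.1]
[303.4 287.6]
[302.3 277.8]
```

View pics/s9.png

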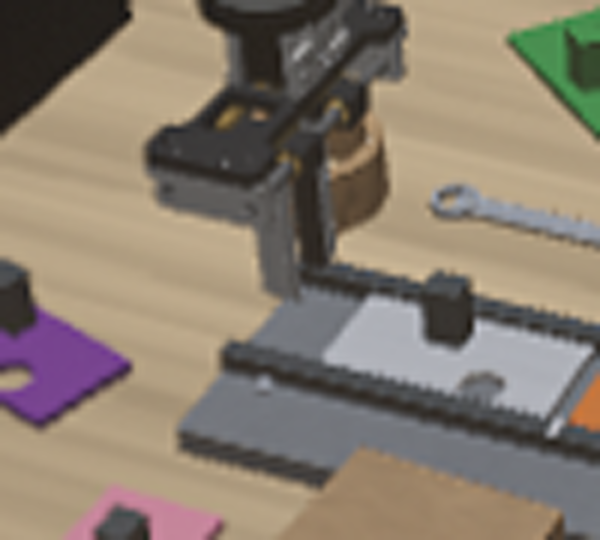

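View pics/t9.png

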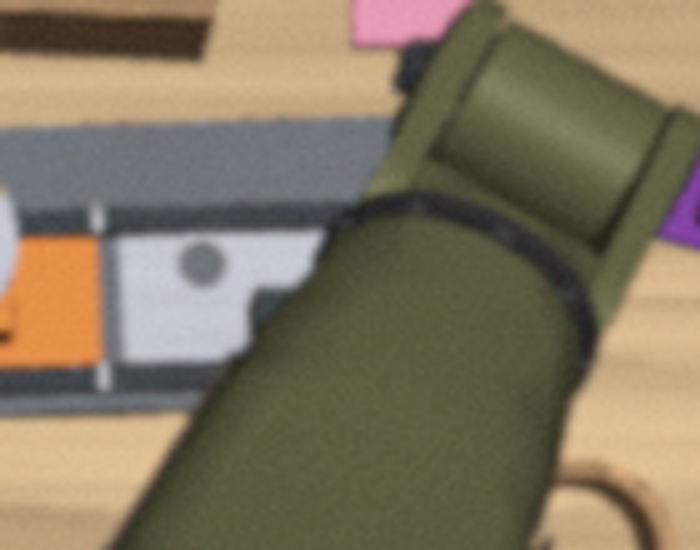

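>>> carry_out:
  series:
    - {"delta_pos": [0,0,-8],"turn": [0,0,0],"hand": 0.32}
    - {"delta_pos": [0,0,-15],"turn": [0,0,0],"hand": 0.32}
    - {"delta_pos": [0,0,-20],"turn": [0,0,0],"hand": 0.32}
    - {"delta_pos": [0,0,-24],"turn": [0,0,0],"hand": 0.32}
    - {"delta_pos": [0,0,-24],"turn": [0,0,0],"hand": 0.32}

```text
clock: 10.92
eef_pos: [578.6, -302.1, -7.0]
eef_rot: [-3.141, -0.0, 1.604]
wrist_force: [0.7, -0.1, 0.3]
finger_gap: 30.1
```

```bash
python3 - <<'E'
from h import *
s=read_state();print(s["eef_pos"],s["eef_rot"],s["wrist_force"],s["finger_gap"])
im=camera("scene")[:,:,::-1];cv2.imwrite("pics/scene10.png",im)
crop(im,190,160,290,250,6,"s10.png")
f=lambda p:((np.array(p)-[190,160]+.5)*6-.5).round(1)
for z in (0,28,33,38):print(f(proj("scene",s["eef_pos"]+[0,0,z])))
E
```

```text
[ 578.55355681 -302.0996767    -7.02282718] [-3.14113706e+00 -2.77786065e-04  1.60384433e+00] [ 0.68057204 -0.14980937  0.28052611] 30.057815690732983
[312.8 365.9]
[308.4 328.1]
[307.6 321.2]
[306.8 314.4]
```

View pics/s10.png

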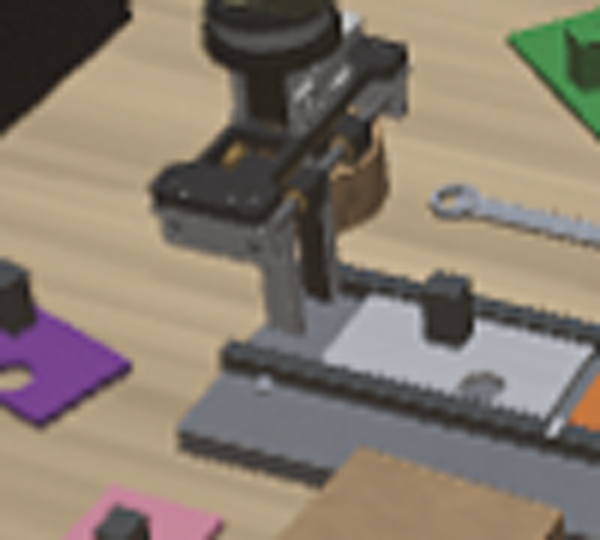

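>>> carry_out:
  series:
    - {"delta_pos": [0,0,-2],"turn": [0,0,0],"hand": 0.32}
    - {"delta_pos": [0,0,-4],"turn": [0,0,0],"hand": 0.32}
    - {"delta_pos": [0,0,-5],"turn": [0,0,0],"hand": 0.32}
    - {"delta_pos": [0,0,-5],"turn": [0,0,0],"hand": 0.32}

```text
clock: 11.48
eef_pos: [578.7, -302.2, -11.7]
eef_rot: [-3.142, -0.0, 1.604]
wrist_force: [0.1, 0.6, -0.2]
finger_gap: 29.8
```

>>> carry_out:
  series:
    - {"delta_pos": [0,0,-0.8],"turn": [0,0,0],"hand": 0.32}
    - {"delta_pos": [0,0,-1.5],"turn": [0,0,0],"hand": 0.32}
    - {"delta_pos": [0,0,-1.5],"turn": [0,0,0],"hand": 0.32}

```text
clock: 11.85
eef_pos: [578.7, -302.2, -13.2]
eef_rot: [-3.142, -0.0, 1.604]
wrist_force: [0.0, 0.5, 0.1]
finger_gap: 30.4
```

>>> carry_out:
  series:
    - {"delta_pos": [0,0,-0.7],"turn": [0,0,0],"hand": 0.32}
    - {"delta_pos": [0,0,-1.4],"turn": [0,0,0],"hand": 0.32}
    - {"delta_pos": [0,0,-1.4],"turn": [0,0,0],"hand": 0.32}

```text
clock: 12.22
eef_pos: [578.7, -302.2, -14.6]
eef_rot: [-3.142, -0.0, 1.604]
wrist_force: [0.1, -0.5, -0.4]
finger_gap: 30.1
```

>>> carry_out:
  series:
    - {"delta_pos": [0,0,-0.7],"turn": [0,0,0],"hand": 0.32}
    - {"delta_pos": [0,0,-1.4],"turn": [0,0,0],"hand": 0.32}
    - {"delta_pos": [0,0,-1.4],"turn": [0,0,0],"hand": 0.32}

```text
clock: 12.6
eef_pos: [578.6, -302.2, -16.1]
eef_rot: [-3.141, -0.0, 1.604]
wrist_force: [-0.3, 0.2, -0.6]
finger_gap: 30.0
```

```bash
python3 - <<'E'
from h import *
s=read_state()
im=camera("scene")[:,:,::-1];cv2.imwrite("pics/scene11.png",im)
crop(im,215,180,275,230,12,"s11.png")
f=lambda p:((np.array(p)-[215,180]+.5)*12-.5).round(1)
import math
for k in(-28,-15,15,28):
  d=np.array([math.cos(.033),math.sin(.033),0])*k;p=s["eef_pos"]+d;
  for y in(-8,8):
    q=p+[0,y,0];q[2]=20;print(k,y,f(proj("scene",q)))
E
```

```text
-28 -8 [338.5 357.7]
-28 8 [386.5 370.6]
-15 -8 [317.6 383.1]
-15 8 [365.8 396.2]
15 -8 [268.3 442.9]
15 8 [317.  456.3]
28 -8 [246.5 469.3]
28 8 [295.4 482.9]
```

View pics/s11.png

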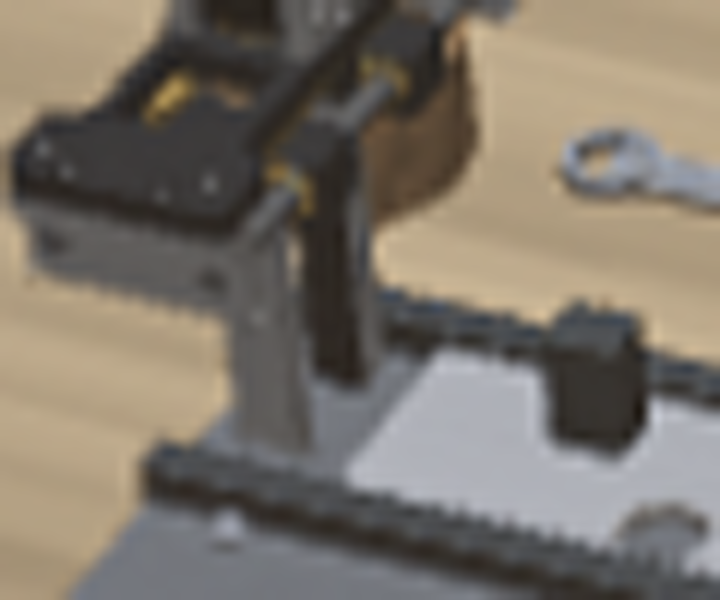

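>>> carry_out:
  series:
    - {"delta_pos": [0,0,-0.7],"turn": [0,0,0],"hand": 0.32}
    - {"delta_pos": [0,0,-1.4],"turn": [0,0,0],"hand": 0.32}
    - {"delta_pos": [0,0,-1.4],"turn": [0,0,0],"hand": 0.32}

```text
clock: 13.02
eef_pos: [578.6, -302.2, -17.4]
eef_rot: [-3.141, -0.0, 1.604]
wrist_force: [0.3, -0.3, 0.0]
finger_gap: 30.3
```

>>> carry_out:
  series:
    - {"delta_pos": [0,0,-0.7],"turn": [0,0,0],"hand": 0.32}
    - {"delta_pos": [0,0,-1.4],"turn": [0,0,0],"hand": 0.32}
    - {"delta_pos": [0,0,-1.4],"turn": [0,0,0],"hand": 0.32}

```text
clock: 13.4
eef_pos: [578.7, -302.3, -17.6]
eef_rot: [3.141, 0.0, 1.604]
wrist_force: [-5.4, 2.6, 10.8]
finger_gap: 30.1
```

```bash
python3 - <<'E'
from h import *
import math
f=lambda p:((np.array(p)-[215,180]+.5)*12-.5).round(0)
e=np.array([578.6,-302.2,0])
for k in(88,-88):
  for z in(90,100,110,120,130):
    p=e+np.array([math.cos(.033),math.sin(.033),0])*k;p[2]=z
    print(k,z,[f(proj("scene",p+[0,y,0])).tolist() for y in(-37,37)])
E
```

```text
88 90 [[22.0, 370.0], [259.0, 436.0]]
88 100 [[18.0, 341.0], [255.0, 406.0]]
88 110 [[13.0, 312.0], [252.0, 377.0]]
88 120 [[8.0, 282.0], [248.0, 347.0]]
88 130 [[4.0, 252.0], [244.0, 316.0]]
-88 90 [[327.0, 30.0], [550.0, 86.0]]
-88 100 [[324.0, 2.0], [547.0, 57.0]]
-88 110 [[321.0, -26.0], [545.0, 29.0]]
-88 120 [[318.0, -55.0], [543.0, -0.0]]
-88 130 [[315.0, -84.0], [540.0, -29.0]]
```

>>> carry_out:
  series:
    - {"delta_pos": [0,0,2],"turn": [0,0,0],"hand": 0.32}
    - {"delta_pos": [0,0,4],"turn": [0,0,0],"hand": 0.32}
    - {"delta_pos": [-0.2,6,4],"turn": [0,0,0],"hand": 0.32}
    - {"delta_pos": [-0.4,11,4],"turn": [0,0,0],"hand": 0.32}
    - {"delta_pos": [-0.5,16,4],"turn": [0,0,0],"hand": 0.32}
    - {"delta_pos": [-0.7,22,4],"turn": [0,0,0],"hand": 0.32}
    - {"delta_pos": [-1.0,30,4],"turn": [0,0,0],"hand": 0.32}
    - {"delta_pos": [-1.2,38,4],"turn": [0,0,0],"hand": 0.32}

```text
clock: 14.4
eef_pos: [577.4, -263.8, -14.8]
eef_rot: [-3.142, 0.0, 1.604]
wrist_force: [0.3, -3.5, -2.2]
finger_gap: 29.9
```

```bash
python3 - <<'E'
from h import *
s=read_state();print(s["eef_pos"],s["wrist_force"],wf(s["eef_pos"]))
im=camera("scene")[:,:,::-1];cv2.imwrite("pics/scene12.png",im)
crop(im,215,150,335,240,6,"s12.png")
E
```

```text
[ 577.39832864 -263.81790312  -14.81855661] [ 0.28930457 -3.52614807 -2.23030599] [ -18.25784066 -232.75291125  -14.81855661]
```

View pics/s12.png

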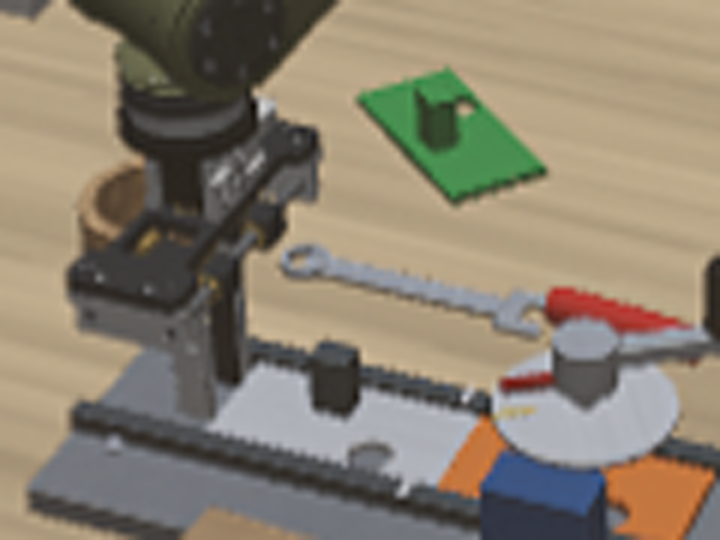

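>>> carry_out:
  series:
    - {"delta_pos": [-0.3,9,0],"turn": [0,0,0],"hand": 0.32}
    - {"delta_pos": [-0.6,19,0],"turn": [0,0,0],"hand": 0.32}
    - {"delta_pos": [-0.9,29,0],"turn": [0,0,0],"hand": 0.32}
    - {"delta_pos": [-1.2,39,0],"turn": [0,0,0],"hand": 0.32}
    - {"delta_pos": [-1.6,49,0],"turn": [0,0,0],"hand": 0.32}
    - {"delta_pos": [-1.9,58,0],"turn": [0,0,0],"hand": 0.32}
    - {"delta_pos": [-2.1,66,0],"turn": [0,0,0],"hand": 0.32}
    - {"delta_pos": [-2.3,72,0],"turn": [0,0,0],"hand": 0.32}

```text
clock: 15.45
eef_pos: [575.1, -191.7, -14.8]
eef_rot: [-3.142, -0.0, 1.604]
wrist_force: [0.4, -3.5, -1.4]
finger_gap: 30.0
```

>>> carry_out:
  series:
    - {"delta_pos": [-0.2,8,0],"turn": [0,0,0],"hand": 0.32}
    - {"delta_pos": [-0.5,17,0],"turn": [0,0,0],"hand": 0.32}
    - {"delta_pos": [-0.8,26,0],"turn": [0,0,0],"hand": 0.32}
    - {"delta_pos": [-1.1,33,0],"turn": [0,0,0],"hand": 0.32}
    - {"delta_pos": [-1.2,39,0],"turn": [0,0,0],"hand": 0.32}
    - {"delta_pos": [-1.3,42,0],"turn": [0,0,0],"hand": 0.32}
    - {"delta_pos": [-1.3,42,0],"turn": [0,0,0],"hand": 0.32}

```text
clock: 16.32
eef_pos: [573.9, -149.8, -14.7]
eef_rot: [-3.142, -0.001, 1.604]
wrist_force: [0.6, 0.6, -1.2]
finger_gap: 29.9
```

```bash
python3 - <<'E'
from h import *
s=read_state();print(s["eef_pos"],s["wrist_force"],wf(s["eef_pos"]))
im=camera("scene")[:,:,::-1];cv2.imwrite("pics/scene13.png",im)
crop(im,220,150,350,250,6,"s13.png")
im=camera("top")[:,:,::-1];cv2.imwrite("pics/top13.png",im)
crop(im,245,140,395,230,5,"t13.png")
E
```

```text
[ 573.8953295  -149.78254672  -14.71184009] [ 0.61973367  0.64512205 -1.22582953] [ -18.11053776 -118.66385913  -14.71184009]
```

View pics/s13.png

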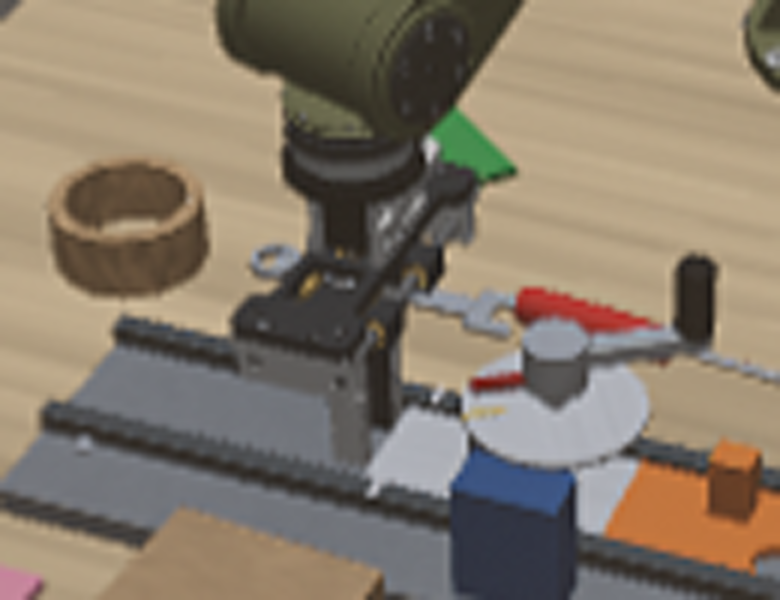

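View pics/t13.png

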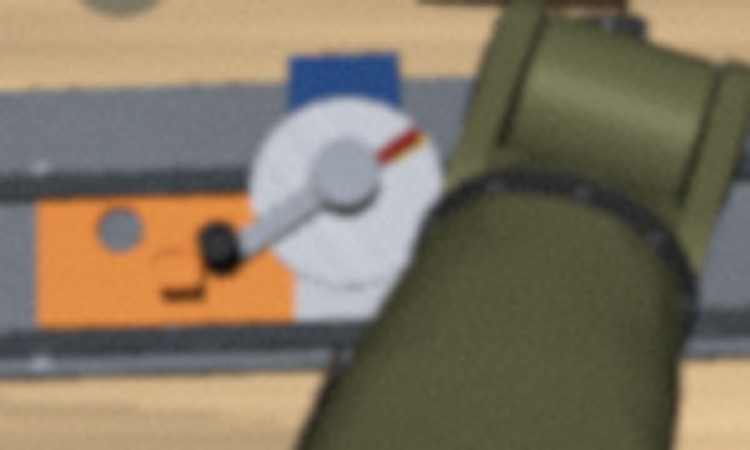

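```bash
python3 - <<'E'
from h import *
q=lambda x,y:(245+(x+.5)/5-.5,140+(y+.5)/5-.5)
for c,z in(((36,200),28),((36,262),28),((37,325),28),((296,310),28)):print(wf(onz("top",q(*c),z)).round(1))
qs=lambda x,y:(220+(x+.5)/6-.5,150+(y+.5)/6-.5)
print("white far",wf(onz("scene",qs(375,488),34)),"near",wf(onz("scene",qs(438,397),34)))
print("raw tail far cnr",wf(onz("scene",qs(366,480),28)))
print("orange tail near far rail",wf(onz("scene",qs(606,533),28)),wf(onz("scene",qs(640,462),28)))
t=cv2.imread("pics/top13.png");
# edge profile of orange nose along row
for r in(186,192,198):
    g=t[r,246:262].astype(int);print((g[:,2]-g[:,0]))
E
```

```text
[ 18.  172.8  28. ]
[-16.9 172.8  28. ]
[-52.  172.3  28. ]
[-47.8  31.2  28. ]
white far [ 26.60391462 -95.03483331  34.        ] near [-59.35295495 -94.32326168  34.        ]
raw tail far cnr [  15.6861762  -105.56957422   28.        ]
orange tail near far rail [10.21983659 33.03625403 28.        ] [-52.66135172  29.86185026  28.        ]
[-14 -13 -13 -12 -12  14  71 129 151 157 154 155 156 156 155 155]
[-13 -13 -13 -12 -10  13  73 130 151 156 155 155 154 154 155 154]
[-13 -14 -12 -14 -12  14  73 130 151 155 154 154 157 154 154 155]
```

>>> carry_out:
  series:
    - {"delta_pos": [-0.1,3,0],"turn": [0,0,0],"hand": 0.32}
    - {"delta_pos": [-0.2,6,0],"turn": [0,0,0],"hand": 0.32}
    - {"delta_pos": [-0.3,9,0],"turn": [0,0,0],"hand": 0.32}
    - {"delta_pos": [-0.3,11,0],"turn": [0,0,0],"hand": 0.32}
    - {"delta_pos": [-0.3,11,0],"turn": [0,0,0],"hand": 0.32}

```text
clock: 17.05
eef_pos: [573.6, -138.9, -14.7]
eef_rot: [3.142, -0.0, 1.604]
wrist_force: [0.1, -1.8, 2.1]
finger_gap: 30.3
```

```bash
python3 - <<'E'
from h import *
s=read_state();print(s["eef_pos"],s["wrist_force"],wf(s["eef_pos"]))
im=camera("scene")[:,:,::-1];cv2.imwrite("pics/scene14.png",im)
crop(im,265,205,325,250,12,"s14.png")
im=camera("top")[:,:,::-1];cv2.imwrite("pics/top14.png",im)
for r in(186,192,198):
    g=im[r,240:262].astype(int);d=(g[:,2]-g[:,0]);k=np.argmax(d>71);x=240+k-1+(71-d[k-1])/(d[k]-d[k-1]);print(x,wf(onz("top",(x,r),28)))
f=lambda p:((np.array(p)-[265,205]+.5)*12-.5).round(0)
for y in(-99,-97,-95,-93,-91):print(y,[f(proj("scene",fw((x,y,z)))).tolist() for x,z in((18.5,28),(-53,28),(18.5,34),(32.5,34))])
E
```

```text
[ 573.63281521 -138.88428514  -14.7016633 ] [ 0.10520896 -1.84024653  2.05764847] [ -18.0242328  -107.76277796  -14.7016633 ]
248.296875 [  0.22181803 182.44187447  28.        ]
248.26666666666668 [-16.61482573 182.51487806  28.        ]
248.28070175438597 [-33.37433318 182.47062186  28.        ]
-99 [[210.0, 312.0], [313.0, 160.0], [209.0, 295.0], [188.0, 326.0]]
-97 [[217.0, 314.0], [320.0, 162.0], [216.0, 297.0], [195.0, 328.0]]
-95 [[224.0, 316.0], [326.0, 164.0], [223.0, 299.0], [202.0, 330.0]]
-93 [[230.0, 317.0], [333.0, 165.0], [229.0, 300.0], [208.0, 331.0]]
-91 [[237.0, 319.0], [339.0, 167.0], [236.0, 302.0], [215.0, 333.0]]
```

View pics/s14.png

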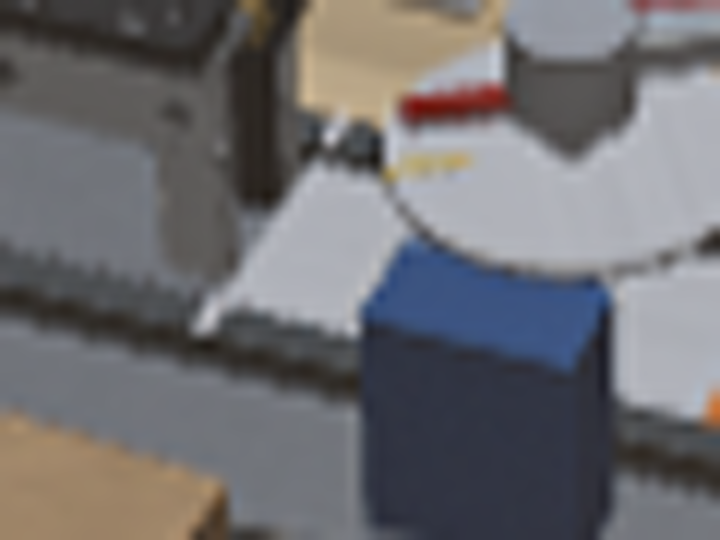

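```bash
python3 - <<'E'
from h import *
t=cv2.imread("pics/scene14.png").astype(int).sum(2)/3
for r in range(219,231):
    print(r,t[r,280:298].round().astype(int).tolist())
E
```

```text
219 [91, 92, 94, 79, 60, 40, 40, 39, 57, 87, 143, 187, 164, 164, 126, 126, 93, 132]
220 [91, 91, 92, 87, 63, 39, 38, 37, 55, 126, 184, 181, 180, 181, 182, 184, 164, 127]
221 [91, 92, 92, 86, 79, 43, 42, 32, 82, 168, 181, 179, 179, 178, 178, 178, 179, 146]
222 [91, 91, 92, 80, 93, 80, 79, 79, 146, 182, 179, 177, 177, 177, 176, 177, 179, 180]
223 [91, 92, 92, 84, 90, 120, 117, 146, 183, 180, 178, 177, 178, 178, 177, 178, 177, 180]
224 [91, 92, 92, 87, 89, 116, 127, 171, 180, 178, 177, 177, 177, 178, 177, 178, 178, 180]
225 [90, 91, 92, 87, 85, 121, 161, 182, 180, 178, 178, 177, 177, 177, 175, 177, 179, 177]
226 [90, 91, 91, 84, 75, 144, 182, 180, 178, 179, 179, 179, 178, 178, 177, 178, 180, 144]
227 [96, 98, 89, 87, 95, 172, 181, 179, 178, 178, 177, 177, 178, 179, 179, 180, 178, 105]
228 [110, 109, 96, 108, 153, 183, 181, 180, 179, 179, 179, 178, 178, 177, 179, 183, 146, 90]
229 [103, 87, 131, 150, 181, 175, 182, 181, 180, 180, 180, 180, 179, 180, 182, 171, 90, 87]
230 [76, 85, 176, 167, 147, 132, 169, 171, 178, 177, 182, 181, 180, 181, 176, 103, 88, 90]
```

```bash
python3 - <<'E'
from h import *
for p in((288.65,221),(287.9,222),(286.4,224),(285.5,225),(284.9,226),(284.4,227),(283.8,228)):
    print("tail",wf(onz("scene",p,28)).round(1))
t=cv2.imread("pics/scene14.png").astype(int).sum(2)/3
print(t[229:235,276:292].round().astype(int))
print(t[213:220,288:298].round().astype(int))
E
```

```text
tail [-35.2 -98.6  28. ]
tail [-29.4 -98.9  28. ]
tail [-17.8 -99.3  28. ]
tail [ -11.9 -100.    28. ]
tail [ -6.4 -99.8  28. ]
tail [ -1.  -99.2  28. ]
tail [  4.4 -99.   28. ]
[[ 78  79  85  84 103  87 131 150 181 175 182 181 180 180 180 180]
 [ 76  82  80  79  76  85 176 167 147 132 169 171 178 177 182 181]
 [ 64  79  74  74  74 126 197 109  74  73  83  94 145 145 169 170]
 [ 48  47  43  52  61 140 138  74  74  80  78  76  75  73  83  94]
 [ 51  52  46  47  46  45  39  50  64  80  75  73  76  80  77  76]
 [ 85  85  78  69  52  51  45  47  46  48  43  52  64  80  73  74]]
[[ 69  98 164 163 164 170 166 164 163 166]
 [ 72  80  94 111 140 182 161 158 164 177]
 [ 77  82  81  72 150 168  99  91 136 184]
 [ 75  83  82  67 195 110  79  76  65 184]
 [ 72  84  40  57  92  58  79  71  51 184]
 [ 60  80  73 129  93  94  53  50  41 176]
 [ 57  87 143 187 164 164 126 126  93 132]]
```

>>> carry_out:
  series:
    - {"delta_pos": [0,1.5,0],"turn": [0,0,0],"hand": 0.32}
    - {"delta_pos": [-0.1,3,0],"turn": [0,0,0],"hand": 0.32}
    - {"delta_pos": [-0.1,4,0],"turn": [0,0,0],"hand": 0.32}
    - {"delta_pos": [-0.1,4,0],"turn": [0,0,0],"hand": 0.32}
    - {"delta_pos": [0.1,-4,0],"turn": [0,0,0],"hand": 0.32}
    - {"delta_pos": [0.5,-12,0],"turn": [0,0,0],"hand": 0.32}
    - {"delta_pos": [1,-20,30],"turn": [0,0,0],"hand": 0.32}
    - {"delta_pos": [1,-30,80],"turn": [0,0,0],"hand": 0.32}

```text
clock: 18.15
eef_pos: [573.5, -169.4, 64.7]
eef_rot: [-3.138, -0.002, 1.604]
wrist_force: [0.4, -0.1, 0.5]
finger_gap: 29.9
```

>>> carry_out:
  series:
    - {"delta_pos": [-20,-35,50],"turn": [0,0,0],"hand": 0.5}
    - {"delta_pos": [-40,-75,100],"turn": [0,0,0],"hand": 0.5}
    - {"delta_pos": [-60,-115,130],"turn": [0,0,0],"hand": 0.5}
    - {"delta_pos": [-70,-125,130],"turn": [0,0,0],"hand": 0.5}

```text
clock: 18.65
eef_pos: [504.1, -297.0, 197.7]
eef_rot: [3.138, 0.002, 1.601]
wrist_force: [0.1, 0.4, 0.0]
finger_gap: 47.2
```

```bash
python3 - <<'E'
from h import *
s=read_state();print(s["eef_pos"],s["eef_rot"],s["wrist_force"],wf(s["eef_pos"]))
im=camera("scene")[:,:,::-1];cv2.imwrite("pics/scene15.png",im)
crop(im,265,205,325,250,12,"s15.png")
im=camera("top")[:,:,::-1];cv2.imwrite("pics/top15.png",im)
crop(im,235,150,375,210,5,"t15.png")
E
```

```text
[ 504.12240071 -296.95344829  197.70229246] [3.13805196e+00 2.40137210e-03 1.60114157e+00] [0.088723   0.39936441 0.02630594] [ -92.55641101 -263.52706294  197.70229246]
```

View pics/s15.png

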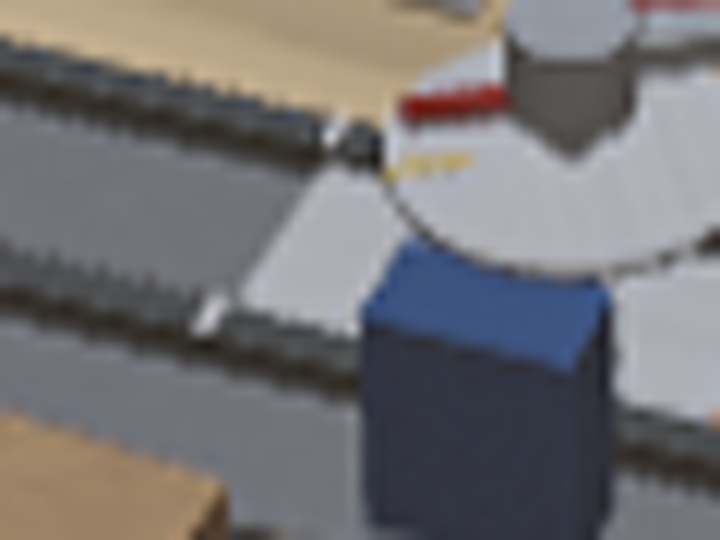

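View pics/t15.png

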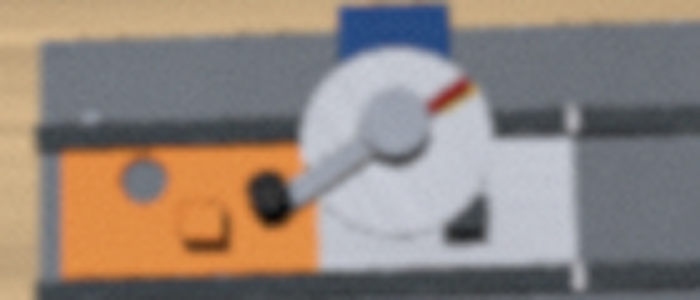

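```bash
python3 - <<'E'
from h import *
t=cv2.imread("pics/top15.png").astype(float).mean(2)
for r in(172,173,174,203,204,205):
    g=t[r,342:358];w=np.clip(g-g.min()-25,0,None);x=342+(w*np.arange(16)).sum()/w.sum();print("line",r,g.round().astype(int).tolist(),x.round(2),wf(onz("top",(x,r),34)).round(2))
for r in(182,186,190,194,198):
    g=t[r,342:358];m=(g[:3].mean()+g[-3:].mean())/2;k=np.argmax(g<m);x=342+k-1+(g[k-1]-m)/(g[k-1]-g[k]);print("tail",r,g.round().astype(int).tolist(),x.round(2),wf(onz("top",(x,r),28)).round(2))
for r in(186,192,198):
    im=cv2.imread("pics/top15.png")
    g=im[r,240:262].astype(int);d=(g[:,2]-g[:,0]);k=np.argmax(d>71);x=240+k-1+(71-d[k-1])/(d[k]-d[k-1]);print(x,wf(onz("top",(x,r),28)))
E
```

```text
line 172 [81, 80, 80, 77, 77, 99, 136, 156, 137, 96, 74, 74, 76, 75, 74, 75] 349.0 [ 29.75 -94.19  34.  ]
line 173 [73, 72, 70, 71, 70, 99, 142, 168, 145, 98, 70, 70, 67, 70, 70, 70] 349.02 [ 26.94 -94.13  34.  ]
line 174 [66, 72, 69, 69, 70, 95, 140, 170, 144, 99, 73, 66, 67, 69, 68, 70] 349.07 [ 24.12 -94.16  34.  ]
line 203 [105, 105, 112, 114, 109, 103, 111, 140, 162, 146, 105, 84, 78, 75, 76, 76] 348.78 [-56.4 -90.3  34. ]
line 204 [72, 71, 78, 78, 75, 75, 89, 132, 166, 152, 109, 76, 68, 71, 72, 67] 350.29 [-59.26 -94.24  34.  ]
line 205 [70, 68, 71, 70, 71, 70, 82, 126, 168, 157, 111, 80, 69, 68, 71, 69] 350.35 [-62.01 -94.29  34.  ]
tail 182 [200, 201, 199, 200, 200, 201, 194, 163, 133, 118, 116, 116, 114, 114, 116, 116] 349.19 [  3.13 -93.98  28.  ]
tail 186 [199, 198, 196, 199, 196, 198, 191, 171, 141, 120, 115, 115, 115, 113, 116, 115] 349.49 [ -8.09 -94.35  28.  ]
tail 190 [196, 198, 197, 197, 198, 199, 194, 170, 144, 119, 114, 114, 116, 116, 117, 116] 349.51 [-19.25 -93.99  28.  ]
tail 194 [198, 198, 195, 198, 194, 198, 195, 180, 149, 124, 116, 117, 115, 114, 117, 116] 349.76 [-30.4  -94.24  28.  ]
tail 198 [198, 197, 197, 199, 197, 198, 197, 187, 155, 125, 116, 116, 115, 114, 118, 111] 349.99 [-41.51 -94.42  28.  ]
246.76923076923077 [  0.35127843 186.65271297  28.        ]
246.77272727272728 [-16.49070628 186.62299485  28.        ]
246.76119402985074 [-33.25059129 186.63920143  28.        ]
```

>>> carry_out:
  series:
    - {"delta_pos": [0,20,15],"turn": [0,0,-0.17],"hand": 0.7}
    - {"delta_pos": [3,60,30],"turn": [0,0,-0.35],"hand": 0.7}
    - {"delta_pos": [8,100,30],"turn": [0,0,-0.53],"hand": 0.7}
    - {"delta_pos": [13,140,30],"turn": [0,0,-0.71],"hand": 0.7}
    - {"delta_pos": [18,180,30],"turn": [0,0,-0.89],"hand": 0.7}
    - {"delta_pos": [25,220,30],"turn": [0,0,-1.07],"hand": 0.7}
    - {"delta_pos": [30,260,30],"turn": [0,0,-1.25],"hand": 0.7}
    - {"delta_pos": [35,295,30],"turn": [0,0,-1.43],"hand": 0.7}

```text
clock: 19.75
eef_pos: [539.1, 3.7, 223.6]
eef_rot: [-3.141, 0.003, 0.17]
wrist_force: [0.4, -0.2, -0.3]
finger_gap: 65.8
```

>>> carry_out:
  series:
    - {"delta_pos": [3,15,0],"turn": [0,0,-0.17],"hand": 0.7}
    - {"delta_pos": [5,30,0],"turn": [0,0,-0.35],"hand": 0.7}
    - {"delta_pos": [5,32,0],"turn": [0,0,-0.53],"hand": 0.7}
    - {"delta_pos": [5,32,0],"turn": [0,0,-0.7],"hand": 0.7}
    - {"delta_pos": [5,32,0],"turn": [0,0,-0.78],"hand": 0.7}
    - {"delta_pos": [5,32,0],"turn": [0,0,-0.78],"hand": 0.7}

```text
clock: 20.5
eef_pos: [544.1, 34.0, 223.8]
eef_rot: [3.14, 0.002, -0.604]
wrist_force: [0.1, 0.1, 0.1]
finger_gap: 65.8
```

```bash
python3 - <<'E'
from h import *
s=read_state();print(s["eef_pos"],s["eef_rot"],s["joints"])
im=camera("scene")[:,:,::-1];cv2.imwrite("pics/scene16.png",im)
crop(im,270,120,370,240,5,"s16.png")
E
```

```text
[544.09756338  33.99489628 223.82722861] [ 3.14048864e+00  2.11072628e-03 -6.04285778e-01] [-4.94696197e-03  2.53616889e-01  1.44923926e+00  2.81421937e-04
  1.44110213e+00  2.17009725e+00]
```

View pics/s16.png

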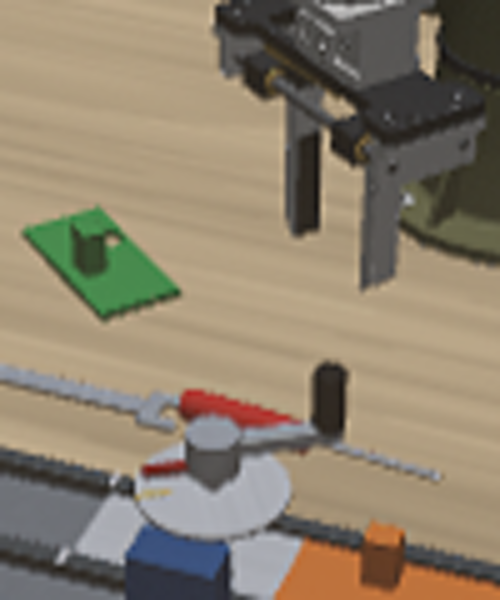

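>>> carry_out:
  series:
    - {"delta_pos": [0,-3.5,-20],"turn": [0,0,0],"hand": 0.7}
    - {"delta_pos": [0,-3.5,-45],"turn": [0,0,0],"hand": 0.7}
    - {"delta_pos": [0,-3.5,-70],"turn": [0,0,0],"hand": 0.7}
    - {"delta_pos": [0,-3.5,-90],"turn": [0,0,0],"hand": 0.7}
    - {"delta_pos": [0,-3.5,-100],"turn": [0,0,0],"hand": 0.5}
    - {"delta_pos": [0,-3.5,-100],"turn": [0,0,0],"hand": 0.1}
    - {"delta_pos": [0,-3.5,-100],"turn": [0,0,0],"hand": 0.1}
    - {"delta_pos": [0,-3.5,-100],"turn": [0,0,0],"hand": 0.1}
  squeeze: 6

```text
clock: 21.55
eef_pos: [544.9, 29.3, 125.9]
eef_rot: [-3.141, -0.001, -0.606]
wrist_force: [-0.4, 0.4, 0.1]
finger_gap: 29.6
```

```bash
python3 - <<'E'
from h import *
s=read_state();print(s["eef_pos"],s["finger_gap"],s["wrist_force"])
c=np.array([588.2,-30.2]);d=s["eef_pos"][:2]-c;a0=np.degrees(np.arctan2(d[1],d[0]));r=np.hypot(*d);print(a0,r,"crank",(-(a0-360)-1.83*-1-125+0))
def arc(a0,da,n,k,zz=6,r=75.0):
    u=lambda a:r*np.array([np.cos(np.radians(a)),np.sin(np.radians(a))])
    for i in range(1,n+1):print(i,(u(a0+da*i)-u(a0)).round(1),"z",round(-np.radians(da*i)*zz,1),"turn",round(np.radians(da*i)*k,3))
arc(a0,7.5,8,.88);arc(a0+60,6,8,.88)
E
```

```text
[544.89110503  29.33759294 125.92856693] 29.586964533911765 [-0.41921914  0.37524664  0.09537026]
126.03292918074497 73.62326640872016 crank 110.79707081925503
1 [-7.5 -6.3] z -0.8 turn 0.115
2 [-14.2 -13.5] z -1.6 turn 0.23
3 [-19.9 -21.5] z -2.4 turn 0.346
4 [-24.4 -30.2] z -3.1 turn 0.461
5 [-27.8 -39.4] z -3.9 turn 0.576
6 [-30. -49.] z -4.7 turn 0.691
7 [-30.9 -58.7] z -5.5 turn 0.806
8 [-30.5 -68.5] z -6.3 turn 0.922
1 [ 1.2 -7.8] z -0.6 turn 0.092
2 [  3.3 -15.3] z -1.3 turn 0.184
3 [  6.1 -22.7] z -1.9 turn 0.276
4 [  9.7 -29.7] z -2.5 turn 0.369
5 [ 13.9 -36.2] z -3.1 turn 0.461
6 [ 18.9 -42.3] z -3.8 turn 0.553
7 [ 24.4 -47.9] z -4.4 turn 0.645
8 [ 30.5 -52.8] z -5.0 turn 0.737
```

>>> carry_out:
  series:
    - {"delta_pos": [0,0,0],"turn": [0,0,0],"hand": 0.1}
    - {"delta_pos": [0,0,0],"turn": [0,0,0],"hand": 0.1}
    - {"delta_pos": [-7.5,-6.3,-0.8],"turn": [0,0,0.115],"hand": 0.1}
    - {"delta_pos": [-14.2,-13.5,-1.6],"turn": [0,0,0.23],"hand": 0.1}
    - {"delta_pos": [-19.9,-21.5,-2.4],"turn": [0,0,0.346],"hand": 0.1}
    - {"delta_pos": [-24.4,-30.2,-3.1],"turn": [0,0,0.461],"hand": 0.1}
    - {"delta_pos": [-27.8,-39.4,-3.9],"turn": [0,0,0.576],"hand": 0.1}
    - {"delta_pos": [-30,-49,-4.7],"turn": [0,0,0.691],"hand": 0.1}

```text
clock: 22.55
eef_pos: [514.3, -19.6, 120.8]
eef_rot: [-3.141, 0.0, 0.089]
wrist_force: [-0.7, 2.5, 2.3]
finger_gap: 21.8
```

```bash
python3 - <<'E'
import numpy as np
def arc(a0,da,n,k,zz=6,r=75.0):
    u=lambda a:r*np.array([np.cos(np.radians(a)),np.sin(np.radians(a))])
    for i in range(1,n+1):print(i,(u(a0+da*i)-u(a0)).round(1),"z",round(-np.radians(da*i)*zz,1),"turn",round(np.radians(da*i)*k,3))
arc(171,7,8,.95);arc(227,2.5,6,.95)
E
```

```text
1 [-0.9 -9.1] z -0.7 turn 0.116
2 [ -0.6 -18.3] z -1.5 turn 0.232
3 [  0.7 -27.3] z -2.2 turn 0.348
4 [  3.2 -36.2] z -2.9 turn 0.464
5 [  6.7 -44.6] z -3.7 turn 0.58
6 [ 11.2 -52.6] z -4.4 turn 0.696
7 [ 16.6 -59.9] z -5.1 turn 0.812
8 [ 22.9 -66.6] z -5.9 turn 0.929
1 [ 2.4 -2.2] z -0.3 turn 0.041
2 [ 5.  -4.2] z -0.5 turn 0.083
3 [ 7.6 -6.2] z -0.8 turn 0.124
4 [10.3 -8. ] z -1.0 turn 0.166
5 [13.1 -9.8] z -1.3 turn 0.207
6 [ 15.9 -11.4] z -1.6 turn 0.249
```

>>> carry_out:
  series:
    - {"delta_pos": [-0.9,-9.1,-0.7],"turn": [0,0,0.116],"hand": 0.1}
    - {"delta_pos": [-0.6,-18.3,-1.5],"turn": [0,0,0.232],"hand": 0.1}
    - {"delta_pos": [0.7,-27.3,-2.2],"turn": [0,0,0.348],"hand": 0.1}
    - {"delta_pos": [3.2,-36.2,-2.9],"turn": [0,0,0.464],"hand": 0.1}
    - {"delta_pos": [6.7,-44.6,-3.7],"turn": [0,0,0.58],"hand": 0.1}
    - {"delta_pos": [11.2,-52.6,-4.4],"turn": [0,0,0.696],"hand": 0.1}
    - {"delta_pos": [16.6,-59.9,-5.1],"turn": [0,0,0.812],"hand": 0.1}
    - {"delta_pos": [22.9,-66.6,-5.9],"turn": [0,0,0.929],"hand": 0.1}

```text
clock: 23.55
eef_pos: [537.8, -86.1, 114.8]
eef_rot: [-3.142, -0.001, 1.018]
wrist_force: [1.5, 5.0, 1.3]
finger_gap: 21.8
```

>>> carry_out:
  series:
    - {"delta_pos": [2.4,-2.2,-0.3],"turn": [0,0,0.041],"hand": 0.1}
    - {"delta_pos": [5,-4.2,-0.5],"turn": [0,0,0.083],"hand": 0.1}
    - {"delta_pos": [7.6,-6.2,-0.8],"turn": [0,0,0.124],"hand": 0.1}
    - {"delta_pos": [9,-7.2,-0.9],"turn": [0,0,0.145],"hand": 0.1}

```text
clock: 24.05
eef_pos: [546.7, -93.1, 113.8]
eef_rot: [3.142, -0.001, 1.16]
wrist_force: [0.1, 6.0, 2.1]
finger_gap: 21.4
```

>>> carry_out:
  series:
    - {"delta_pos": [0.8,-0.6,0],"turn": [0,0,0.01],"hand": 0.1}
    - {"delta_pos": [1.6,-1.1,0],"turn": [0,0,0.02],"hand": 0.1}
    - {"delta_pos": [1.6,-1.1,0],"turn": [0,0,0.02],"hand": 0.1}

```text
clock: 24.42
eef_pos: [546.9, -93.3, 113.7]
eef_rot: [-3.138, -0.001, 1.179]
wrist_force: [-8.5, 9.7, 6.3]
finger_gap: 21.5
```

>>> carry_out:
  series:
    - {"delta_pos": [0.8,-0.6,0],"turn": [0,0,0.01],"hand": 0.1}
    - {"delta_pos": [1.6,-1.1,0],"turn": [0,0,0.02],"hand": 0.1}
    - {"delta_pos": [1.6,-1.1,0],"turn": [0,0,0.02],"hand": 0.1}

```text
clock: 24.8
eef_pos: [548.4, -94.3, 113.5]
eef_rot: [-3.138, -0.001, 1.199]
wrist_force: [-8.6, 11.5, 6.3]
finger_gap: 25.4
```

>>> carry_out:
  series:
    - {"delta_pos": [0,0,0],"turn": [0,0,0],"hand": 0.6}
    - {"delta_pos": [0,0,0],"turn": [0,0,0],"hand": 0.6}
    - {"delta_pos": [-1,1,15],"turn": [0,0,0],"hand": 0.6}
    - {"delta_pos": [-2,1,55],"turn": [0,0,0],"hand": 0.6}
    - {"delta_pos": [-2,10,105],"turn": [0,0,0.1],"hand": 0.6}
    - {"delta_pos": [-35,10,110],"turn": [0,0,0.2],"hand": 0.6}
    - {"delta_pos": [-75,10,110],"turn": [0,0,0.3],"hand": 0.6}
    - {"delta_pos": [-115,10,110],"turn": [0,0,0.4],"hand": 0.6}

```text
clock: 25.8
eef_pos: [433.5, -85.7, 224.7]
eef_rot: [3.14, 0.001, 1.602]
wrist_force: [-0.7, -0.3, 0.4]
finger_gap: 56.3
```

```bash
python3 - <<'E'
from h import *
s=read_state();print(s["eef_pos"],s["eef_rot"],s["joints"],s["wrist_force"])
im=camera("scene")[:,:,::-1];cv2.imwrite("pics/scene17.png",im)
crop(im,260,170,380,260,6,"s17.png")
im=camera("top")[:,:,::-1];cv2.imwrite("pics/top17.png",im)
crop(im,235,145,375,215,5,"t17.png")
E
```

```text
[433.52091962 -85.73314797 224.73232818] [3.14044281e+00 5.98782281e-04 1.60205449e+00] [-2.78002459e-01  1.14413279e-02  1.72034916e+00 -2.23347707e-04
  1.40852462e+00 -3.09225027e-01] [-0.70912769 -0.31314292  0.40645766]
```

View pics/s17.png

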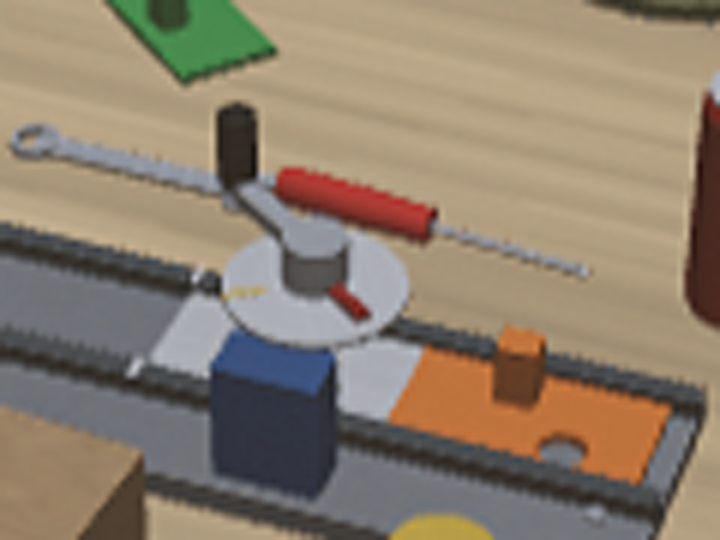

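View pics/t17.png

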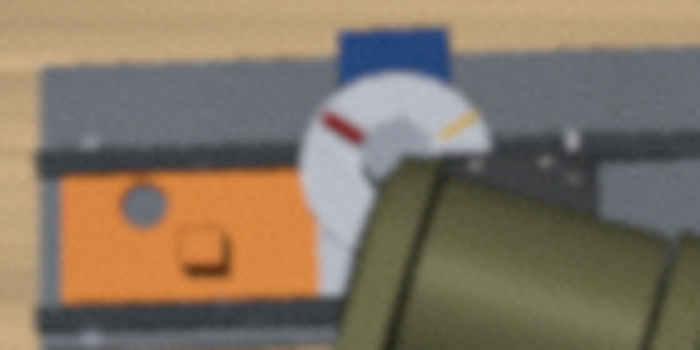

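```bash
python3 - <<'E'
from h import *
qs=lambda x,y:(260+(x+.5)/6-.5,170+(y+.5)/6-.5)
qt=lambda x,y:(235+(x+.5)/5-.5,145+(y+.5)/5-.5)
p,e=tri(qs(522,340),qt(202,246));print(p,e,wf(p));print(onz("top",qt(202,246),68))
t=cv2.imread("pics/top17.png");h=cv2.cvtColor(t,cv2.COLOR_BGR2HSV)
b=np.zeros(t.shape[:2],bool);b[164:176,298:310]=1
m=b&((h[...,0]<10)|(h[...,0]>168))&(h[...,1]>70)
ys,xs=np.nonzero(m);f=np.mean([wf(onz("top",(x,y),107)) for x,y in zip(xs,ys)],0);print(f,np.degrees(np.arctan2(f[1],f[0])))
print(fw((-32,105.8,68)))
E
```

```text
[552.407782    73.86384803  67.23459673] 0.18524098708138664 [-32.43162129 105.55552261  67.23459673]
[552.27282964  73.69675788  68.        ]
[ 19.0868378   27.85964237 107.        ] 55.584681595421905
[552.83136038  74.12200978  68.        ]
```

>>> carry_out:
  series:
    - {"delta_pos": [20,35,0],"turn": [0,0,0],"hand": 0.6}
    - {"delta_pos": [50,75,0],"turn": [0,0,0],"hand": 0.6}
    - {"delta_pos": [85,118,0],"turn": [0,0,0],"hand": 0.6}
    - {"delta_pos": [110,148,-20],"turn": [0,0,0],"hand": 0.6}
    - {"delta_pos": [119,160,-60],"turn": [0,0,0],"hand": 0.6}
    - {"delta_pos": [119,160,-105],"turn": [0,0,0],"hand": 0.6}
    - {"delta_pos": [119,160,-140],"turn": [0,0,0],"hand": 0.6}
    - {"delta_pos": [119,160,-150],"turn": [0,0,0],"hand": 0.6}

```text
clock: 26.9
eef_pos: [553.4, 74.3, 72.5]
eef_rot: [-3.139, 0.0, 1.598]
wrist_force: [0.6, 0.3, 0.8]
finger_gap: 56.0
```

```bash
python3 - <<'E'
from h import *
s=read_state();print(s["eef_pos"],s["eef_rot"],s["wrist_force"])
im=camera("scene")[:,:,::-1];cv2.imwrite("pics/scene18.png",im)
crop(im,280,150,400,260,5,"s18.png")
f=lambda p:((np.array(p)-[280,150]+.5)*5-.5).round(1)
print(f(proj("scene",s["eef_pos"]+[0,0,37.5])))
E
```

```text
[553.40146681  74.34677318  72.46138542] [-3.13925187e+00  2.05588927e-04  1.59810295e+00] [0.55496079 0.33124036 0.82515591]
[337.7 331.9]
```

View pics/s18.png

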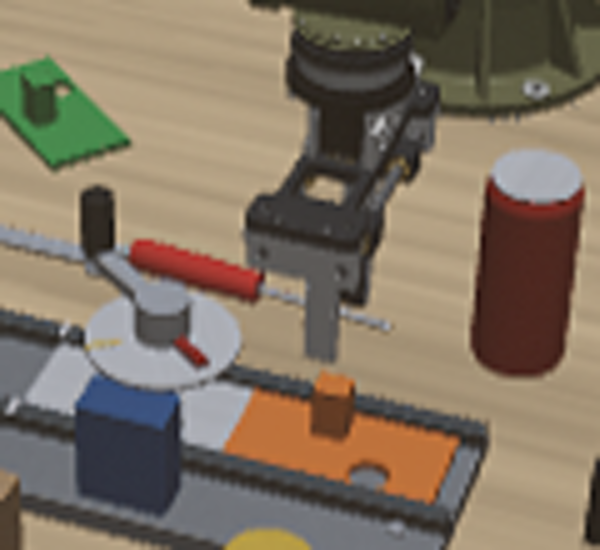

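>>> carry_out:
  series:
    - {"delta_pos": [-0.5,0,-25],"turn": [0,0,0],"hand": 0.6}
    - {"delta_pos": [-0.5,0,-48],"turn": [0,0,0],"hand": 0.6}
    - {"delta_pos": [-0.5,0,-64],"turn": [0,0,0],"hand": 0.6}
    - {"delta_pos": [-0.5,0,-71],"turn": [0,0,0],"hand": 0.6}
    - {"delta_pos": [-0.5,0,-71],"turn": [0,0,0],"hand": 0.3}
    - {"delta_pos": [-0.5,0,-71],"turn": [0,0,0],"hand": 0.05}
    - {"delta_pos": [-0.5,0,-71],"turn": [0,0,0],"hand": 0.05}
    - {"delta_pos": [-0.5,0,-71],"turn": [0,0,0],"hand": 0.05}
  squeeze: 25

```text
clock: 27.95
eef_pos: [553.2, 74.3, 3.1]
eef_rot: [3.141, -0.0, 1.599]
wrist_force: [-2.2, 0.9, 4.9]
finger_gap: 20.0
```

>>> carry_out:
  series:
    - {"delta_pos": [0,0,0],"turn": [0,0,0],"hand": 0.05}
    - {"delta_pos": [0,0,3],"turn": [0,0,0],"hand": 0.05}
    - {"delta_pos": [0,0,8],"turn": [0,0,0],"hand": 0.05}
    - {"delta_pos": [0,0,15],"turn": [0,0,0],"hand": 0.05}
    - {"delta_pos": [0,0,20],"turn": [0,0,0],"hand": 0.05}
    - {"delta_pos": [0,0,20],"turn": [0,0,0],"hand": 0.05}

```text
clock: 28.7
eef_pos: [553.5, 74.3, 23.3]
eef_rot: [3.141, 0.0, 1.599]
wrist_force: [0.0, 0.9, -4.3]
finger_gap: 20.1
```

```bash
python3 - <<'E'
from h import *
s=read_state();print(s["eef_pos"],s["eef_rot"],s["wrist_force"],s["moment"],s["finger_gap"])
im=camera("scene")[:,:,::-1];cv2.imwrite("pics/scene19.png",im)
crop(im,280,150,400,260,5,"s19.png")
E
```

```text
[553.48578548  74.26282255  23.28733   ] [3.14066661e+00 3.08271442e-05 1.59872829e+00] [ 2.66127640e-03  9.24240340e-01 -4.32978073e+00] [-0.07779549  0.12829784 -0.00317101] 20.118615816756282
```

View pics/s19.png

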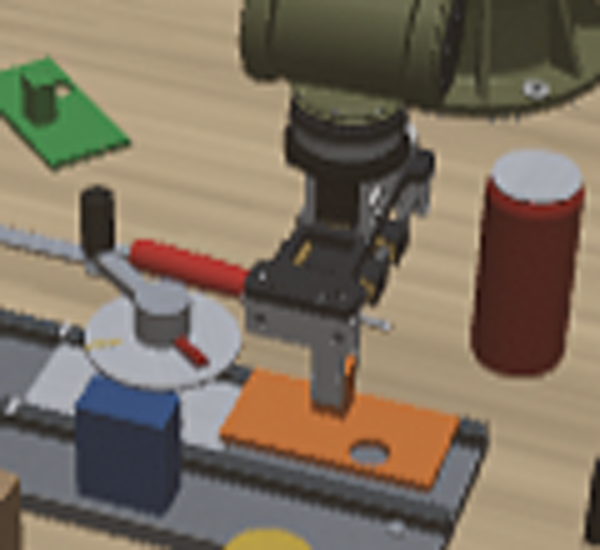

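>>> carry_out:
  series:
    - {"delta_pos": [0,0,20],"turn": [0,0,0],"hand": 0.05}
    - {"delta_pos": [0,0,50],"turn": [0,0,0],"hand": 0.05}
    - {"delta_pos": [0,8,85],"turn": [0,0,0],"hand": 0.05}
    - {"delta_pos": [-8,25,115],"turn": [0,0,0],"hand": 0.05}
    - {"delta_pos": [-18,55,127],"turn": [0,0,-0.01],"hand": 0.05}
    - {"delta_pos": [-31,92,127],"turn": [0,0,-0.02],"hand": 0.05}
    - {"delta_pos": [-43,130,127],"turn": [0,0,-0.02],"hand": 0.05}
    - {"delta_pos": [-55,167,127],"turn": [0,0,-0.02],"hand": 0.05}

```text
clock: 29.75
eef_pos: [497.5, 242.4, 149.5]
eef_rot: [-3.141, 0.0, 1.579]
wrist_force: [0.4, -0.9, -4.0]
finger_gap: 19.8
```

>>> carry_out:
  series:
    - {"delta_pos": [-12,36,0],"turn": [0,0,0],"hand": 0.05}
    - {"delta_pos": [-22,66,0],"turn": [0,0,0],"hand": 0.05}
    - {"delta_pos": [-30,90,0],"turn": [0,0,0],"hand": 0.05}
    - {"delta_pos": [-34,102,-10],"turn": [0,0,0],"hand": 0.05}
    - {"delta_pos": [-34,103,-30],"turn": [0,0,0],"hand": 0.05}
    - {"delta_pos": [-34,103,-50],"turn": [0,0,0],"hand": 0.05}
    - {"delta_pos": [-34,103,-55],"turn": [0,0,0],"hand": 0.05}
    - {"delta_pos": [-34,103,-55],"turn": [0,0,0],"hand": 0.05}

```text
clock: 30.75
eef_pos: [464.3, 344.0, 94.7]
eef_rot: [-3.141, 0.0, 1.578]
wrist_force: [-0.6, -0.5, -3.6]
finger_gap: 19.7
```

```bash
python3 - <<'E'
from h import *
s=read_state();print(s["eef_pos"],s["eef_rot"],s["wrist_force"],s["moment"],s["finger_gap"])
im=camera("scene")[:,:,::-1];cv2.imwrite("pics/scene20.png",im)
crop(im,370,130,500,290,4,"s20.png")
im=camera("top")[:,:,::-1];cv2.imwrite("pics/top20.png",im)
crop(im,110,170,270,275,5,"t20.png")
E
```

```text
[464.28503653 344.01613106  94.65407528] [-3.14126677e+00  2.54468234e-04  1.57843066e+00] [-0.62765616 -0.50962682 -3.55878581] [-0.04335506  0.07490563  0.05419299] 19.66256105195472
```

View pics/s20.png

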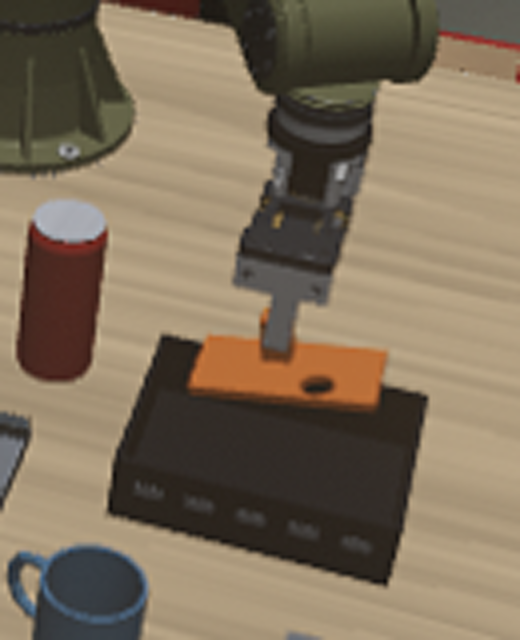

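View pics/t20.png

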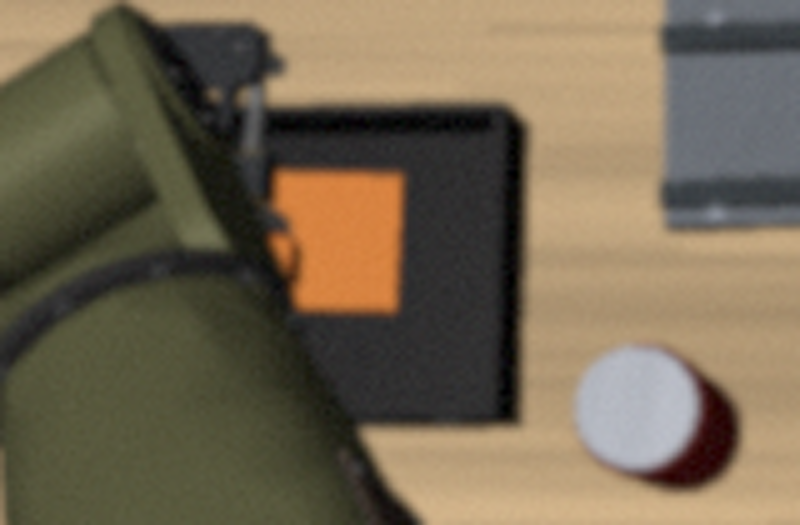

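```bash
python3 - <<'E'
from h import *
s=read_state();e=s["eef_pos"]
f=lambda p:((np.array(p)-[370,130]+.5)*4-.5).round(0)
a=0.0076
for zb in(111,):
  for dx,dy in((49,-60),(-21,-60),(-21,80),(49,80)):
    for dz in (0,8):
      p=np.array([e[0]+dx-a*dy,e[1]+dy+a*dx,zb+dz]);print(dx,dy,dz,f(proj("scene",p)))
t=lambda p:((np.array(p)-[110,170]+.5)*5-.5).round(0)
for dx,dy in((49,-60),(-21,-60)):
  for z in(90,119,140):print("top",z,t(proj("top",(e[0]+dx,e[1]+dy,z))))
E
```

```text
49 -60 0 [185. 381.]
49 -60 8 [186. 372.]
-21 -60 0 [204. 329.]
-21 -60 8 [205. 321.]
-21 80 0 [382. 371.]
-21 80 8 [384. 363.]
49 80 0 [369. 425.]
49 80 8 [371. 417.]
top 90 [419. 184.]
top 119 [404. 173.]
top 140 [393. 165.]
top 90 [412. 317.]
top 119 [397. 310.]
top 140 [385. 304.]
```

>>> carry_out:
  series:
    - {"delta_pos": [0,0,-12],"turn": [0,0,0],"hand": 0.05}
    - {"delta_pos": [0,0,-30],"turn": [0,0,0],"hand": 0.05}
    - {"delta_pos": [0,0,-50],"turn": [0,0,0],"hand": 0.05}
    - {"delta_pos": [0,0,-68],"turn": [0,0,0],"hand": 0.05}
    - {"delta_pos": [0,0,-80],"turn": [0,0,0],"hand": 0.05}
    - {"delta_pos": [0,0,-88],"turn": [0,0,0],"hand": 0.05}
    - {"delta_pos": [0,0,-90],"turn": [0,0,0],"hand": 0.05}

```text
clock: 31.72
eef_pos: [464.2, 344.3, 4.4]
eef_rot: [-3.141, 0.0, 1.579]
wrist_force: [0.6, 0.6, -3.9]
finger_gap: 20.0
```

>>> carry_out:
  series:
    - {"delta_pos": [0,0,-2],"turn": [0,0,0],"hand": 0.05}
    - {"delta_pos": [0,0,-4],"turn": [0,0,0],"hand": 0.05}
    - {"delta_pos": [0,0,-6],"turn": [0,0,0],"hand": 0.05}
    - {"delta_pos": [0,0,-8],"turn": [0,0,0],"hand": 0.05}
    - {"delta_pos": [0,0,-8],"turn": [0,0,0],"hand": 0.05}
  squeeze: 12

```text
clock: 32.35
eef_pos: [464.3, 344.4, -3.2]
eef_rot: [3.141, -0.0, 1.579]
wrist_force: [0.3, 1.4, -1.6]
finger_gap: 19.7
```

```bash
python3 - <<'E'
from h import *
s=read_state();print(s["eef_pos"],s["wrist_force"],s["moment"],s["finger_gap"])
im=camera("scene")[:,:,::-1];cv2.imwrite("pics/scene21.png",im)
crop(im,385,180,485,280,6,"s21.png")
E
```

```text
[464.29405107 344.36353688  -3.23130082] [ 0.33331083  1.4188914  -1.6185853 ] [ 0.04152592 -0.06519489  0.0061729 ] 19.667341283146918
```

View pics/s21.png

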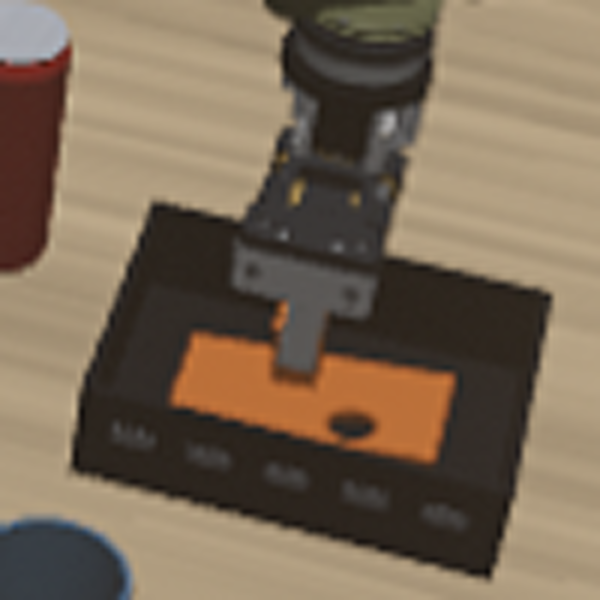

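>>> carry_out:
  series:
    - {"delta_pos": [0,0,-1],"turn": [0,0,0],"hand": 0.05}
    - {"delta_pos": [0,0,-2],"turn": [0,0,0],"hand": 0.05}
    - {"delta_pos": [0,0,-3],"turn": [0,0,0],"hand": 0.05}
    - {"delta_pos": [0,0,-4],"turn": [0,0,0],"hand": 0.05}
    - {"delta_pos": [0,0,-5],"turn": [0,0,0],"hand": 0.05}
    - {"delta_pos": [0,0,-5],"turn": [0,0,0],"hand": 0.05}
  squeeze: 8

```text
clock: 33.15
eef_pos: [464.1, 344.2, -8.4]
eef_rot: [-3.141, 0.0, 1.579]
wrist_force: [0.4, -0.5, -2.9]
finger_gap: 20.1
```

>>> carry_out:
  series:
    - {"delta_pos": [0,0,-1],"turn": [0,0,0],"hand": 0.05}
    - {"delta_pos": [0,0,-2],"turn": [0,0,0],"hand": 0.05}
    - {"delta_pos": [0,0,-2],"turn": [0,0,0],"hand": 0.05}

```text
clock: 33.52
eef_pos: [464.2, 344.4, -9.4]
eef_rot: [3.141, -0.0, 1.579]
wrist_force: [-5.0, -1.2, 8.9]
finger_gap: 20.1
```

```bash
python3 - <<'E'
from h import *
s=read_state();print(s["eef_pos"],s["wrist_force"],s["moment"],s["finger_gap"])
im=camera("scene")[:,:,::-1];cv2.imwrite("pics/scene22.png",im)
crop(im,385,180,485,280,6,"s22.png")
E
```

```text
[464.21830503 344.42818984  -9.38666553] [-5.03765781 -1.21136318  8.87995647] [-0.37819634  0.95415343 -0.00962722] 20.075475334646406
```

View pics/s22.png

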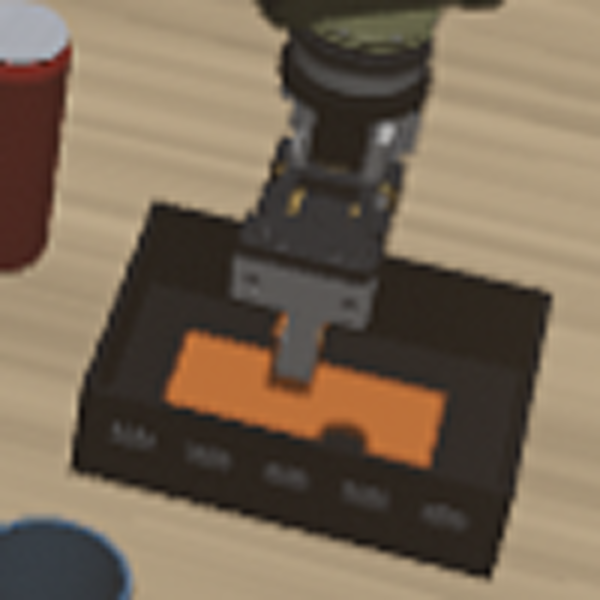

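>>> carry_out:
  series:
    - {"delta_pos": [0,0,1],"turn": [0,0,0],"hand": 0.05}
    - {"delta_pos": [0,0,1],"turn": [0,0,0],"hand": 0.5}
    - {"delta_pos": [0,0,1],"turn": [0,0,0],"hand": 0.5}
    - {"delta_pos": [0,0,1],"turn": [0,0,0],"hand": 0.5}
    - {"delta_pos": [0,0,30],"turn": [0,0,0],"hand": 0.5}
    - {"delta_pos": [0,0,80],"turn": [0,0,0],"hand": 0.5}
    - {"delta_pos": [-20,20,130],"turn": [0,0,0],"hand": 0.5}
    - {"delta_pos": [-60,40,170],"turn": [0,0,0],"hand": 0.5}

```text
clock: 34.58
eef_pos: [404.2, 384.6, 161.7]
eef_rot: [3.14, -0.001, 1.577]
wrist_force: [0.2, 1.0, -0.7]
finger_gap: 47.2
```

>>> carry_out:
  series:
    - {"delta_pos": [-40,20,10],"turn": [0,0,0],"hand": 0.5}
    - {"delta_pos": [-80,40,10],"turn": [0,0,0],"hand": 0.5}
    - {"delta_pos": [-120,60,10],"turn": [0,0,0],"hand": 0.5}
    - {"delta_pos": [-140,70,10],"turn": [0,0,0],"hand": 0.5}

```text
clock: 35.08
eef_pos: [262.4, 455.1, 169.9]
eef_rot: [3.141, -0.0, 1.58]
wrist_force: [0.6, -0.3, 0.1]
finger_gap: 47.3
```

```bash
python3 - <<'E'
from h import *
s=read_state();print(s["clock"],s["eef_pos"],s["wrist_force"],s["finger_gap"])
im=camera("scene")[:,:,::-1];cv2.imwrite("pics/scene23.png",im)
crop(im,230,170,490,310,3,"s23.png")
im=camera("top")[:,:,::-1];cv2.imwrite("pics/top23.png",im)
crop(im,110,130,390,270,2.8,"t23.png")
E
```

```text
35.075 [262.39674997 455.05099248 169.93091362] [ 0.62458917 -0.31073736  0.08070839] 47.25606962929713
```

View pics/s23.png

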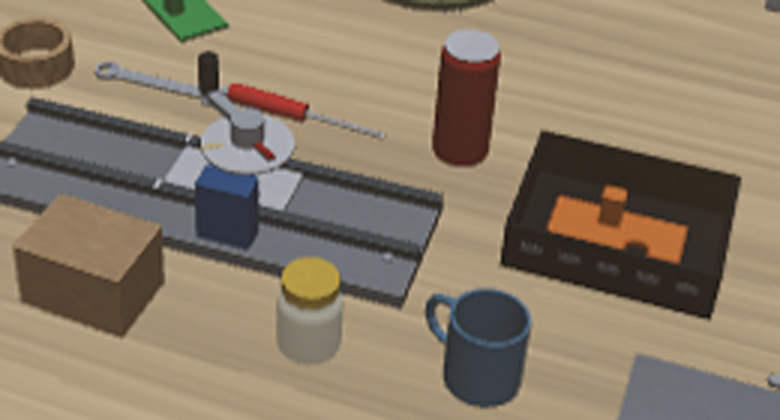

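View pics/t23.png

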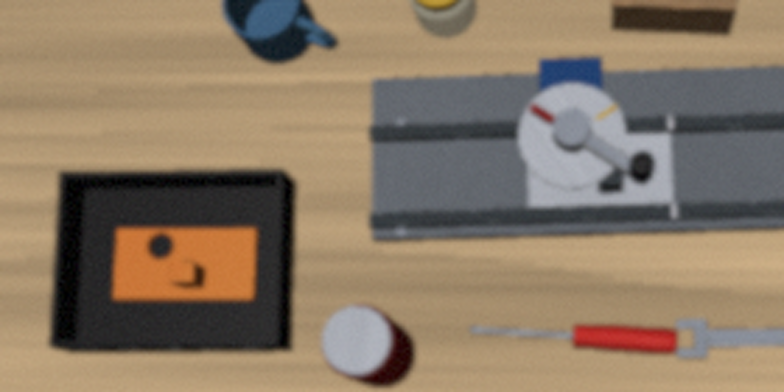

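Both views show the orange plate flat in the crate with its post up. The bare plate's tail sits at the white lines and the crank looks to be at its stop. One last check of the numbers before I hand in.

```bash
python3 - <<'E'
from h import *
im=cv2.imread("pics/top23.png");t=im.astype(float).mean(2)
for r in(173,174,204,205):
    g=t[r,342:358];w=np.clip(g-g.min()-25,0,None);x=342+(w*np.arange(16)).sum()/w.sum();print("line",x.round(2),wf(onz("top",(x,r),34))[:2].round(2))
for r in(186,190,194,198):
    g=t[r,342:358];m=(g[:3].mean()+g[-3:].mean())/2;k=np.argmax(g<m);x=342+k-1+(g[k-1]-m)/(g[k-1]-g[k]);print("tail",x.round(2),wf(onz("top",(x,r),28))[:2].round(2))
h=cv2.cvtColor(im,cv2.COLOR_BGR2HSV);b=np.zeros(t.shape,bool);b[164:176,298:310]=1
ys,xs=np.nonzero(b&((h[...,0]<10)|(h[...,0]>168))&(h[...,1]>70));f=np.mean([wf(onz("top",(x,y),107)) for x,y in zip(xs,ys)],0);print("pointer deg",np.degrees(np.arctan2(f[1],f[0])),"stop = 55")
# bystander change between first and last top pictures
d=cv2.absdiff(cv2.imread("pics/top0.png"),im).max(2)
for n,(x0,y0,x1,y1) in dict(tape=(420,215,475,265),tools=(270,235,425,265),jar=(245,105,290,142),carton=(320,95,385,145),can=(220,230,265,275),mug=(185,112,232,155)).items():print(n,int((d[y0:y1,x0:x1]>40).sum()))
print(sign_off())
E
```

```text
line 349.03 [ 26.93 -94.18]
line 349.04 [ 24.12 -94.09]
line 350.27 [-59.26 -94.18]
line 350.32 [-62.01 -94.22]
tail 340.25 [ -7.35 -69.18]
tail 340.9 [-18.57 -70.57]
tail 349.94 [-30.42 -94.71]
tail 350.02 [-41.51 -94.52]
pointer deg 55.584681595421905 stop = 55
tape 0
tools 0
jar 0
carton 0
can 0
mug 0
the job is handed in; nothing more can be done
None
```

The swap is finished and handed in at about 35 s on the robot's clock (limit 72 s).

**What I did**
1. **Unlock:** I turned the crank clockwise until the red pointer met the yellow mark. In the top view they read -56.5° and -56.6°.
2. **Push:** I pushed the bare plate by its tail edge until it was level with the white lines, and it shoved the orange plate out ahead of it.
3. **Lock:** I turned the crank back anticlockwise against its stop. It stopped moving at about 13 N.
4. **Place:** I lifted the orange plate by its post and set it down flat, post up, near the middle of the small black crate.

**Last checks**
- **Bare plate:** its tail edge reads -94.6 mm against -94.2 mm for the white lines. Two of the four tail readings (-69 and -71 mm) were false because the crank handle covers the edge there; I left them out.
- **Crank:** the pointer reads 55.6°, against 55° at the stop.
- **Bystanders:** the tape, screwdriver, wrench, jar, carton, can and mug show no change between the first and last top pictures.

**What disagreed**
- **Tool height:** the fingertips were really about 37 mm higher than the reported tool position. I found this in the pictures, confirmed it by touching the channel floor (about 11 N), and allowed for it from then on.
- **Orange plate tilt:** it tipped about 7° in the grip while being carried. It levelled out against the crate floor as I lowered it, with at most about 10 N, before I let go.

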